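Load the portion balance's weight hanger and hang it on the beam

ROBOT

A 6-joint arm with a two-finger parallel gripper is mounted at the origin on the work surface; the furniture and walls round the work are solid. World frame = base frame: x ahead of the robot, y to its left, z up, the work surface at z = 0. Lengths are in m, angles in rad, forces in N, time in s.
With the tool pointing down it reaches from about 0.225 to 0.875 m from the base axis. Payload 3.4 kg.
Tool frame: the origin (TCP) lies at the very end of the fingers, on their centre line; the grasp point (between the pads) lies 19 mm behind it (manip.hold_point_z is the distance from the TCP to the grasp point, in m); z points along the fingers, x is the direction in which the jaws open and shut, and the axes are right-handed (so a half turn about z gives the same grasp; the last joint's range is limited). The gripper opens to 85 mm and grips with 20 to 120 N. Pads are 22 mm wide; open, the fingers measure 114 mm over their backs; the gripper's body (76 mm by 85 mm) begins 54 mm behind the grasp point. The pads swing forward as they close: fully open they stand 13 mm farther back than shut.
Start: joints at [1.121, 0.276, 1.505, -0, 1.361, -0.121], TCP at [0.186, 0.544, 0.231] pointing down, gripper open.
Joint ranges: [-2.89, 2.89], [-0.75, 2.08], [0.22, 2.7], [-1.18, 4.32], [0.11, 2.71], [-2.7, 2.7]. Speed limits (rad/s): [2.57, 2.57, 3.14, 3.14, 3.14, 3.14].

INTERFACE

Orientations are given as a unit quaternion [w, x, y, z].
In Python, from rig import telemetry, cams, manip, finder gives the robot as it stands. The module is installed in compiled form; this text tells all that it offers.
- The arm moves only by the tool carry_out, never from a script. Its argument "rows" is a list that holds one entry, the list of rows, each a list of 5 numbers: the gripper's target within -1 to 1 (fully open at 1, half-way at 0, shut at -1), then the shift along the world's x, y, z in cm, then the turn about the world's z in rad. A call has 1 to 12 rows; each row shifts and turns the commanded pose from where the row before left it; what a row does not reach is not made up. A row lasts 1/10 s, in which the tool goes at most 50 mm and 8.59 degrees, less where a joint would pass 70% of its speed; a pose out of reach is approached as far as the arm can. A call with a gripper value outside its range is refused whole. The fingers move at their own pace and stop on an object; "force" is the grip in N (left out, the last holds). Time passes only in rows, so rows that do not move let the fingers close. It gives the time, the measured TCP pose, the force and the opening at its end, in the units of the state.
- telemetry.get_state(): the state, without advancing time (a new reading comes with each control period).
- cams.get_image(name): name is "scene" or "top" or "wrist"; returns a dict with "image" (420x560x3 uint8, red, green, blue), "camera_matrix" (3x3 intrinsics, pixels), "k1" (the pictures are not rectified: a ray, as slopes to the right and down, at radius r is drawn at 1 + k1 r^2 times it, then the intrinsics apply), "eye" and "attitude" of the camera in the world. Camera axes: x right, y down, z forward; pixel columns grow to the right and rows downward; lengths in m; the calibration is good to about 2 mm. A picture is of the moment at which its call begins. There is no depth.
- manip.sign_off(): hands the job in, once; it reports no verdict.
Trained networks look in a picture, given as the dict that the camera call returned (one of the last four; its "shot" number tells which), for a name from the list of things; names that differ only in an ending like _2 or _b are one class to them, and where a whole thing is asked for, a point or a joint stands for the part that bears it (a point fixed in the world has none). Each returns a list of dicts, best first, with "confidence" (0 to 1); they miss things now and then, are a little off and sometimes report something else, mostly with a low value. They report only what shows in the picture. A call takes as long as a camera call.
- finder.boxes_of(picture, thing): "xy" ([column, row] in pixels, amid what is visible of it).
The state is a dict: "clock": time; "qpos": joint angles; "qd": joint speeds; "effort": joint torques, N m; "position": TCP position; "ee_rot": TCP orientation; "contact_force": force on the tool from outside, world axes, zero at the start; "moment": the same for the moment, N m; "width": finger opening in m.
Only numpy, scipy, OpenCV 4.12 (cv2) and the standard library are available. Lean on these libraries where they do the work, as an engineer would, in place of code of your own. Each camera call takes 0.05 s, during which the arm holds its last target.

TASK

Set the small beam balance for the next portion size: slide both loose slotted weights fully home onto the stem of the weight hanger, the thicker one first, flat on the hanger's foot, then the thinner one flat on top of it, with their slots on opposite sides of the stem so that neither can slip off. Then lift the loaded hanger by its head and hang it in the fork of the balance beam, the head resting on the fork behind its two small lips, so that this end of the beam sinks fully and the pan rises; the empty cup must stay standing on the pan.

Things in the scene. Friction and masses are not known exactly. Their poses are not given: they have to be found in the camera images.
- thick_weight: Thick slotted weight: plain steel disc 55 mm across, 14 mm thick, 0.26 kg, lying flat on the table. A straight slot 10 mm wide (17 mm at its mouth, over 5 mm) runs through its thickness from the rim to 5 mm past the centre, so a 6 mm stem can stand at the very centre. Origin: centre of its underside; z its axis; x points from the centre out through the slot's mouth.
- thin_weight: Thin slotted weight: the same disc and slot, but 8 mm thick and 0.15 kg. Lies flat on the table. Origin: centre of its underside; z its axis; x points from the centre out through the slot's mouth. The two weights start in either of two places.
- thick_weight_slot (a point): Mouth of the thick weight's slot: on the rim, 27.5 mm from the axis, at half thickness.
- thin_weight_slot (a point): Mouth of the thin weight's slot: on the rim, 27.5 mm from the axis, at half thickness.
- hanger: Loose rigid steel weight hanger, 0.25 kg, standing upright: round foot plate 48 mm across, 6 mm thick; 6 mm stem on its axis; plain cylindrical head 16 mm across, from 41 to 53 mm above its underside. Weights lie on the foot plate; both together reach 28 mm, leaving 13 mm of bare stem below the head. Origin: centre of the underside; z up the stem. Its yaw does not matter.
- hanger_head (a point): On the hanger's axis at the flat underside of its head, 41 mm above the hanger's origin.
- balance: Grey base of the small beam balance, fixed, its place and yaw different each time; base plate 92 x 66 mm, beam pivot 57 mm above the table, pointer plate at the pivot 115 mm high. Origin: on the table under the pivot. Its x axis runs from the pivot toward the pan; the fork is on the other side, 100 mm from the pivot toward -x.
- fork_seat (a point): Where the hung stem stands: top face of the fork, middle of its slot; about 62 mm high at first, 52 when the beam is down; x toward the pivot, z up. Fork: plate 30 mm wide, 3 thick; slot 9 mm wide, mouth 23 mm toward -x (flared to 19 over 9 mm), end 4.5 mm past the seat. A lip 2.5 mm high on each tine, inner face 11 mm toward -x: bring the head in above the lips, set it down behind them.
- beam (a joint): Beam angle, rad: 0 at first (fork end held up by the pan's weight, sloping 3 degrees, mouth higher); grows as the fork end goes down, to a stop at 0.10 (3 degrees the other way). Damped; the hanger with both weights takes it fully down by its own weight in under a second.
- pan_top (a point): Centre of the top face of the balance's round steel pan, 112 mm across; it stays level as it rises or sinks with the beam.
- pan_cup: Clear empty plastic cup, loose, 113 mm across the rim and 52 mm tall, standing on the pan from the start. Origin: centre of its underside; z up.

How it is judged:
By the outcome, as a careful person would: the job done as asked, in the order asked, and still so for the second after the job is handed in, with the robot touching nothing.
It also fails if it takes over 61 s, if anything falls off the work surface, if the arm or the gripper's body presses on something with over 40 N, if the wrist force passes 120 N, or if a joint passes its speed limit or range.

## Working session

There is one attempt and no reset: what is moved stays moved. The work goes in short steps, Python scripts to look and compute and a tool call to move; the robot and the scene stay as the last step left them, time stands still between calls to the robot, and variables do not carry over. Pictures are saved under pics/ and viewed, and the job is handed in when it is done.

Besides the shell and the picture viewer there is one more tool, called by a JSON object that holds its "name" and its "arguments". carry_out: Moves the arm, as the interface text tells. Its arguments: {"type":"object","properties":{"rows":{"type":"array","items":{"type":"array","items":{"type":"array","items":{"type":"number"}}}},"force":{"type":"number"}},"required":["rows"]}

```bash
mkdir -p pics; ls
cat > h.py <<'E'
import numpy as np, cv2, json
from rig import telemetry, cams, manip, finder
from scipy.spatial.transform import Rotation as R
def Rm(a):
    a=np.array(a,float)
    if a.shape==(3,3): return a
    return R.from_quat([a[1],a[2],a[3],a[0]]).as_matrix()
def ray(p,px):
    K=p["camera_matrix"]; K=np.array(K); k1=p["k1"]
    d=np.array([(px[0]-K[0,2])/K[0,0],(px[1]-K[1,2])/K[1,1]])
    u=d.copy()
    for _ in range(30): u=d/(1+k1*(u@u))
    v=Rm(p["attitude"])@np.array([u[0],u[1],1.]); return np.array(p["eye"],float),v
def at_z(p,px,z):
    e,v=ray(p,px); return e+v*(z-e[2])/v[2]
def proj(p,X):
    c=Rm(p["attitude"]).T@(np.array(X,float)-np.array(p["eye"])); u=c[:2]/c[2]
    u=u*(1+p["k1"]*(u@u)); K=np.array(p["camera_matrix"]); return np.array([K[0,0]*u[0]+K[0,2],K[1,1]*u[1]+K[1,2]])
def save(p,n): cv2.imwrite("pics/"+n+".png",np.array(p["image"])[:,:,::-1])
E
python3 - <<'E'
from h import *
print(telemetry.get_state())
for n in ["scene","top","wrist"]:
    p=cams.get_image(n); save(p,n+"0")
    print(n,p["eye"],p["attitude"],p["camera_matrix"],p["k1"])
    for t in ["thick_weight","thin_weight","thick_weight_slot","thin_weight_slot","hanger","hanger_head","balance","fork_seat","pan_top","pan_cup"]:
        try:
            for b in finder.boxes_of(p,t)[:2]: 
                print(t,np.round(b["xy"],1),round(b["confidence"],2), np.round(at_z(p,b["xy"],0.0),3))
        except Exception as e: print(t,e)
E
```

```text
pics
{'clock': 0.0, 'qpos': array([ 1.12097158e+00,  2.76575791e-01,  1.50614432e+00, -1.95441579e-05,
        1.36072709e+00, -1.21023842e-01]), 'qd': array([ 0.00066448, -0.00298599, -0.00123644,  0.00020574, -0.00160205,
       -0.00020721]), 'effort': array([-3.45829849e-04, -4.16761100e+01, -2.45811599e+01, -3.13081737e-04,
        1.12637656e-02,  1.91119636e-05]), 'position': array([0.18545753, 0.54369288, 0.23044623]), 'ee_rot': array([ 4.52922655e-04,  8.13296806e-01,  5.81848301e-01, -8.09189046e-04]), 'contact_force': array([0.68029249, 0.1704513 , 0.21103069]), 'moment': array([0.02245644, 0.01484438, 0.02468888]), 'width': 0.0850710566325006}
scene [ 0.35844602 -0.29125195  0.73701227] [-0.32704497  0.917337   -0.21548019  0.07143316] [[410.73935714   0.         273.24606753]
 [  0.         410.73935714 211.90099217]
 [  0.           0.           1.        ]] -0.03029757005678399
thick_weight [186.6 229.8] 0.94 [0.42 0.29 0.  ]
thin_weight [203.5 257.2] 0.58 [ 0.429  0.205 -0.   ]
thick_weight_slot [192.1 232.4] 0.7 [0.429 0.278 0.   ]
thin_weight_slot [201.1 259.8] 0.46
[... 621 characters left out ...]
261269452613836
thick_weight [237.  280.7] 0.89 [ 0.428  0.285 -0.   ]
thin_weight [279.2 278.8] 0.65 [ 0.433  0.188 -0.   ]
thin_weight_slot [279.2 278.1] 0.62 [0.435 0.188 0.   ]
hanger [252.1 236. ] 0.7 [0.531 0.252 0.   ]
hanger_head [252.2 235.4] 0.68 [0.533 0.252 0.   ]
balance [287.8 162.7] 0.94 [0.708 0.168 0.   ]
balance [277. 279.] 0.39 [0.433 0.194 0.   ]
fork_seat [294.6 153.8] 0.71 [0.73  0.152 0.   ]
pan_cup [319.1 116.9] 0.94 [0.825 0.091 0.   ]
wrist [0.11796248 0.56643074 0.37357247] [0.11565681 0.8049653  0.57589766 0.08364364] [[373.55221376   0.         278.29789099]
 [  0.         373.55221376 214.01223622]
 [  0.           0.           1.        ]] -0.025031344786622188
```

View pics/scene0.png

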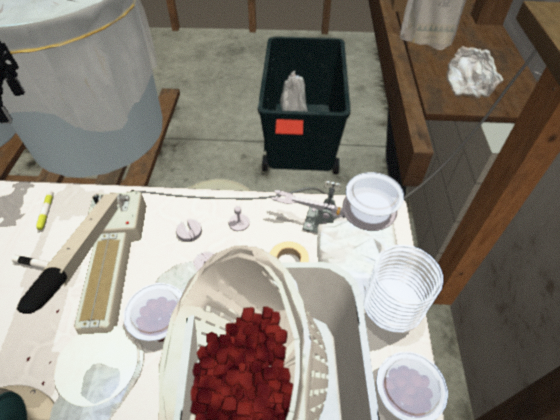

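View pics/top0.png

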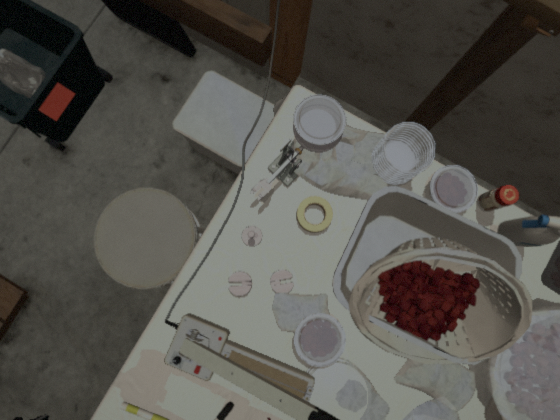

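Run:
```python
import cv2
a=cv2.imread("pics/top0.png"); c=a[60:320,200:370]; cv2.imwrite("pics/top0z.png",cv2.resize(c[130:260,0:130],None,fx=4.5,fy=4.5,interpolation=cv2.INTER_CUBIC))
cv2.imwrite("pics/top0y.png",cv2.resize(c[0:130,30:170],None,fx=4.5,fy=4.5,interpolation=cv2.INTER_CUBIC))
a=cv2.imread("pics/scene0.png"); cv2.imwrite("pics/scene0z.png",cv2.resize(a[140:290,160:360],None,fx=4,fy=4,interpolation=cv2.INTER_CUBIC))
```

```text
(no output)
```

View pics/top0z.png

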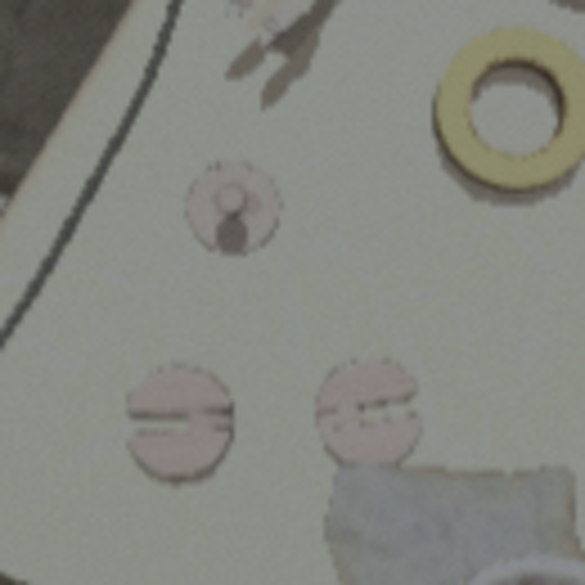

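View pics/top0y.png

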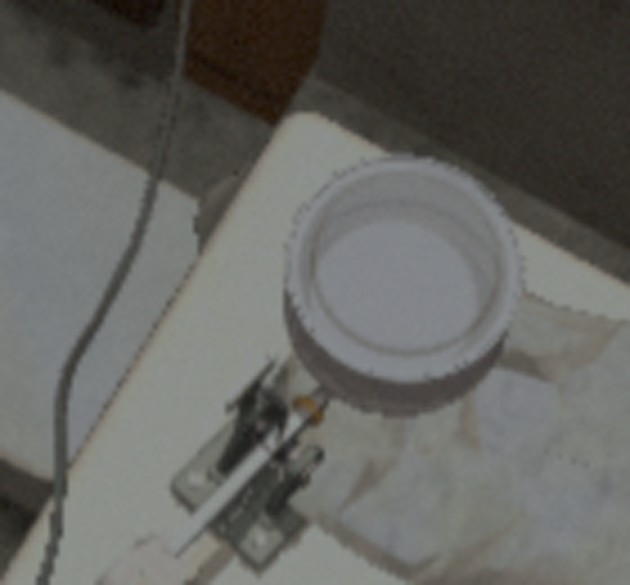

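View pics/scene0z.png

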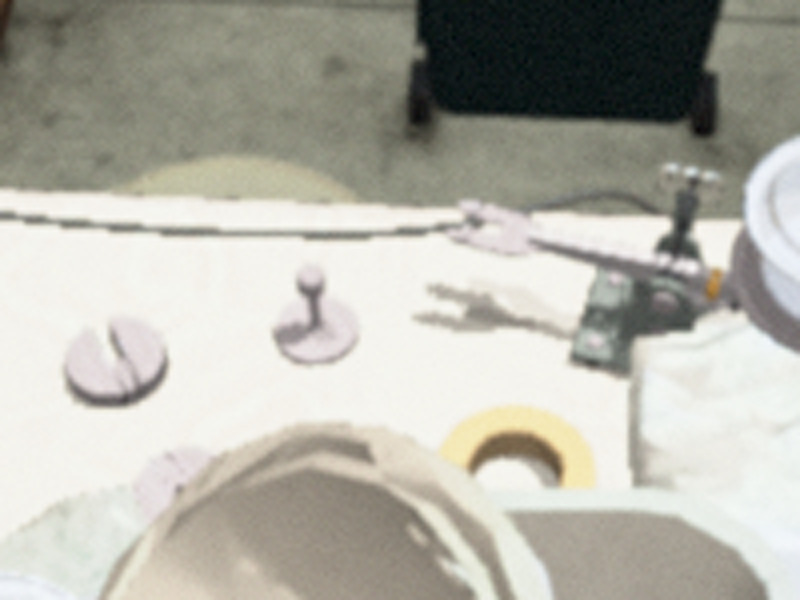

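The thick weight (top 240,284) has its slot mouth facing +y. The thin one (282,281) faces −y. The hanger is at (252,236) and the fork is near (262,190), opening toward the hanger. Next I'll move the wrist camera over the weights.

{"name": "carry_out", "arguments": {"rows": [[[1, 2.8, -3.5, 0, -0.124], [1, 2.8, -3.5, 0, -0.124], [1, 2.8, -3.5, 0, -0.124], [1, 2.8, -3.5, 0, -0.124], [1, 2.8, -3.5, 0, -0.124], [1, 2.8, -3.5, 0, -0.124], [1, 2.8, -3.5, 0, -0.124], [1, 2.8, -3.5, 0, -0.124], [1, 2.8, -3.5, 0, -0.124], [1, 2.8, -3.5, 0, -0.124], [1, 0, 0, 0, 0], [1, 0, 0, 0, 0]]]}}

```text
clock: 2.85
position: [0.466, 0.1935, 0.2312]
ee_rot: [-0.0, 1.0, 0.0, -0.0]
contact_force: [0.1, -0.2, -0.1]
width: 0.0856
```

Run:
```python
from h import *
s=telemetry.get_state(); print(s["clock"],s["position"],s["ee_rot"],s["contact_force"],s["qpos"])
p=cams.get_image("wrist"); save(p,"w1")
np.save("w1.npy",p,allow_pickle=True)
print(p["eye"],p["attitude"])
for t in ["thick_weight","thin_weight","thick_weight_slot","thin_weight_slot","hanger","hanger_head","fork_seat"]:
    for b in finder.boxes_of(p,t)[:2]:
        print(t,np.round(b["xy"],1),round(b["confidence"],2), np.round(at_z(p,b["xy"],0.0),4))
```

```text
2.85 [0.4660113  0.1935363  0.23118764] [-2.26879356e-04  9.99999916e-01  6.83076321e-05 -3.34606829e-04] [ 0.06652469 -0.21476757 -0.12784839] [2.55214411e-01 1.69955278e-01 1.64838940e+00 6.27001256e-04
 1.32378105e+00 2.54924325e-01]
[0.46637835 0.26433351 0.37344162] [ 1.41893737e-01  9.89881867e-01  1.95406120e-04 -1.36526909e-04]
thick_weight [240.6  88.8] 0.72 [0.4304 0.2791 0.    ]
thin_weight [240.7 184.6] 0.76 [0.428  0.1862 0.    ]
thick_weight_slot [235.5  91.9] 0.89 [0.4255 0.2763 0.    ]
thin_weight_slot [236.2 181.9] 0.7 [0.4235 0.189  0.    ]
hanger [347.9 118.8] 0.83 [0.5339 0.2514 0.    ]
hanger_head [348.2 119.7] 0.9 [0.5342 0.2506 0.    ]
hanger_head [501.9 170.2] 0.62 [0.6935 0.2015 0.    ]
fork_seat [498.4 168.6] 0.95 [0.6896 0.2031 0.    ]
```

View pics/w1.png

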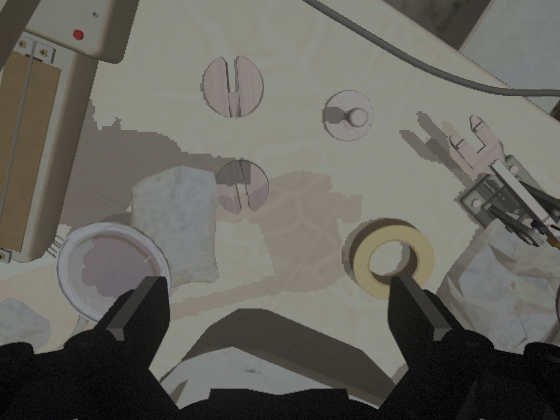

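Run:
```python
from h import *
p=np.load("w1.npy",allow_pickle=True).item()
im=np.array(p["image"])[:,:,::-1].copy()
def ov(im,c,r,z,col):
    pts=[proj(p,[c[0]+r*np.cos(t),c[1]+r*np.sin(t),z]) for t in np.linspace(0,6.283,120)]
    return pts
S=5
def draw(roi,circs,name):
    x0,y0,x1,y1=roi; big=cv2.resize(im[y0:y1,x0:x1],None,fx=S,fy=S,interpolation=cv2.INTER_CUBIC)
    big=cv2.convertScaleAbs(big,alpha=1.4)
    for c,r,z,col in circs:
        pts=np.array([[(u[0]-x0+.5)*S,(u[1]-y0+.5)*S] for u in ov(im,c,r,z,col)],np.int32)
        cv2.polylines(big,[pts],True,col,1)
    cv2.imwrite("pics/"+name+".png",big)
T=at_z(p,[232.5,87],.014); N=at_z(p,[243.5,186],.008); H=at_z(p,[348,116],.006); 
print(T,N,H)
draw((190,45,280,225),[(T,.0275,.014,(0,0,255)),(T,.0275,0,(0,255,0)),(N,.0275,.008,(0,0,255)),(N,.0275,0,(0,255,0))],"w1a")
draw((310,75,400,155),[(H,.024,.006,(0,0,255)),(H,.008,.053,(255,0,0)),(H,.024,0.,(0,255,0))],"w1b")
```

```text
[0.42436801 0.28014767 0.014     ] [0.43156432 0.18647637 0.008     ] [0.53276282 0.25424579 0.006     ]
```

View pics/w1a.png

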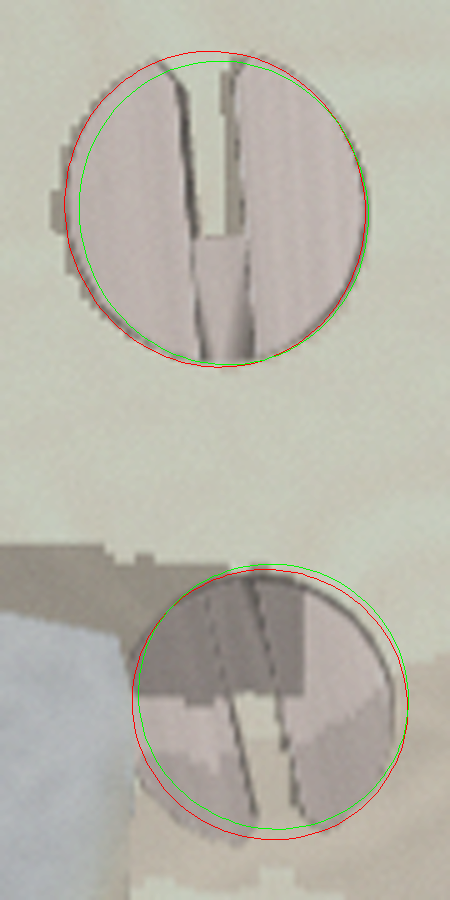

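View pics/w1b.png

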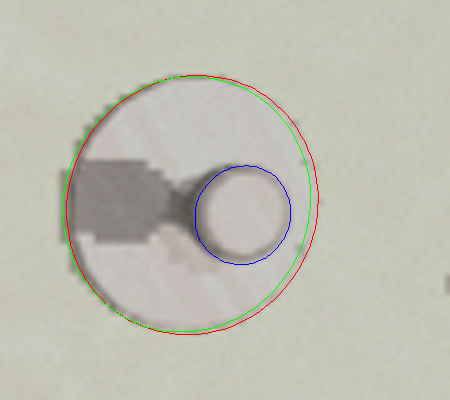

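Run:
```python
from h import *
p=np.load("w1.npy",allow_pickle=True).item()
f=lambda a,z:at_z(p,[190+a[0]/5-.5,45+a[1]/5-.5],z)
for a,b,z in [((230,358),(205,62),.014),((205,358),(180,80),.014),((252,358),(237,70),.014),((228,578),(280,822),.008),((210,600),(256,822),.008),((250,585),(303,815),.008)]:
    d=f(b,z)-f(a,z); print(np.degrees(np.arctan2(d[1],d[0])), f(a,z),f(b,z))
```

```text
93.2675390625923 [0.42633539 0.25428875 0.014     ] [0.42338953 0.30588793 0.014     ]
93.38665322938218 [0.42166692 0.25429434 0.014     ] [0.41879227 0.30287137 0.014     ]
91.53813659685456 [0.43044277 0.25428449 0.014     ] [0.42909351 0.30453247 0.014     ]
-79.71477702896901 [0.42399266 0.21233584 0.008     ] [0.43298849 0.16276232 0.008     ]
-80.22935954068785 [0.420319   0.20801327 0.008     ] [0.42811163 0.16276051 0.008     ]
-78.59139307273121 [0.42826358 0.21096138 0.008     ] [0.43769199 0.16423787 0.008     ]
```

{"name": "carry_out", "arguments": {"rows": [[[1, -1.4, 2.9, -3, 0.017], [1, -1.4, 2.9, -3, 0.017], [1, -1.35, 2.85, -3, 0.017], [1, 0, 0, -3.5, 0], [1, 0, 0, -3.5, 0], [1, 0, 0, -3, 0], [1, 0, 0, -2, 0], [1, 0, 0, -1.1, 0], [1, 0, 0, -0.5, 0], [1, 0, 0, 0, 0], [1, 0, 0, 0, 0]]]}}

```text
clock: 4.35
position: [0.425, 0.2812, 0.0062]
ee_rot: [-0.0, 1.0, 0.027, 0.001]
contact_force: [-0.1, -0.6, -0.5]
width: 0.0855
```

Run:
```python
from h import *
s=telemetry.get_state(); print(s["clock"],s["position"],s["ee_rot"],s["contact_force"])
p=cams.get_image("wrist"); save(p,"w2")
```

```text
4.35 [0.4249861  0.28118966 0.00624054] [-4.06731919e-04  9.99646615e-01  2.65621321e-02  9.65926822e-04] [-0.13108538 -0.64498852 -0.51348053]
```

View pics/w2.png

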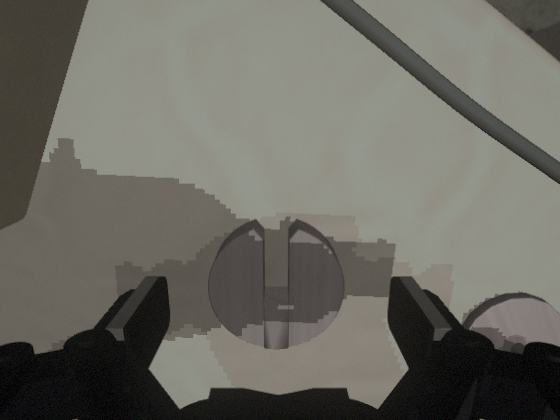

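Run:
```python
from h import *
s=telemetry.get_state();p=cams.get_image("wrist")
print(at_z(p,[276,348],.014),at_z(p,[209,285],.014),at_z(p,[343,285],.014),at_z(p,[263,290],.014),at_z(p,[288,290],.014), at_z(p,[276,290],.014), s["position"])
q=[proj(p,[s["position"][0],s["position"][1]+d,.014]) for d in (-.0275,0,.0275)];print(q)
```

```text
[0.42585125 0.25376737 0.014     ] [0.39769747 0.28166126 0.014     ] [0.45101238 0.28443368 0.014     ] [0.41926551 0.28059506 0.014     ] [0.42924681 0.28111385 0.014     ] [0.42445533 0.28086576 0.014     ] [0.42507398 0.28119256 0.00637264]
[array([274.14761415, 348.07032882]), array([277.5883814 , 289.33651172]), array([281.41723818, 223.88449665])]
```

{"name": "carry_out", "arguments": {"rows": [[[1, 0, 0, -0.5, 0], [0.3, 0, 0, 0, 0], [-1, 0, 0, 0, 0], [-1, 0, 0, 0, 0], [-1, 0, 0, 0, 0], [-1, 0, 0, 0, 0], [-1, 0, 0, 0, 0], [-1, 0, 0, 0, 0]]], "force": 60}}

```text
clock: 5.25
position: [0.4241, 0.2807, 0.0009]
ee_rot: [-0.0, 1.0, 0.026, 0.0]
contact_force: [-1.8, -1.0, 4.6]
width: 0.0522
```

Run:
```python
from h import *
s=telemetry.get_state();p=cams.get_image("wrist"); save(p,"w3")
print(s["position"],s["width"],s["contact_force"])
```

```text
[0.4240776  0.28068595 0.00092823] 0.05221869984137286 [-1.75668379 -0.99570397  4.61341255]
```

View pics/w3.png

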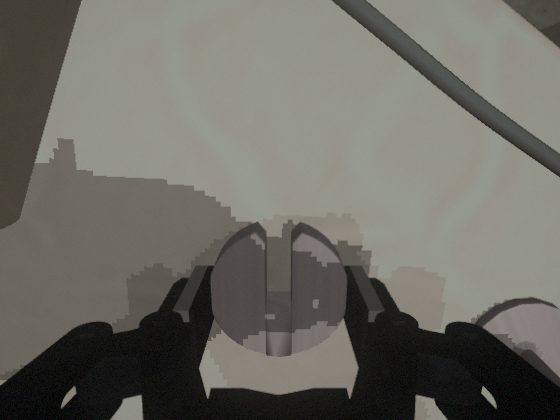

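{"name": "carry_out", "arguments": {"rows": [[[-1, 0, 0, 0.5, 0], [-1, 0, 0, 1.5, 0], [-1, 0, 0, 2, 0], [-1, 0, -2.5, 0, 0], [-1, 0, -4.6, 0, 0], [-1, 3, 0, 0, 0], [-1, 4, 0, 0, 0], [-1, 4, 0, 0, 0], [-1, 0, 0, 0, 0], [-1, 0, 0, 0, 0]]]}}

```text
clock: 6.3
position: [0.5344, 0.2094, 0.0398]
ee_rot: [0.0, 1.0, 0.026, -0.001]
contact_force: [-0.4, 0.3, -2.3]
width: 0.0521
```

```bash
cat > look.py <<'E'
from h import *
import sys
s=telemetry.get_state()
print(s["clock"],s["position"],s["ee_rot"],s["width"],s["contact_force"])
for n in sys.argv[2:]:
    p=cams.get_image(n); save(p,n+sys.argv[1]); np.save(n+sys.argv[1]+".npy",p,allow_pickle=True)
E
python3 look.py 4 wrist scene; python3 -c "
import cv2;a=cv2.imread('pics/scene4.png');cv2.imwrite('pics/scene4z.png',cv2.resize(a[150:290,160:360],None,fx=4,fy=4,interpolation=2))"
```

```text
6.3 [0.53441547 0.20936114 0.03977696] [ 1.29904047e-04  9.99660918e-01  2.60306441e-02 -6.61085530e-04] 0.05211581686687709 [-0.42436718  0.26449363 -2.30596652]
```

View pics/wrist4.png

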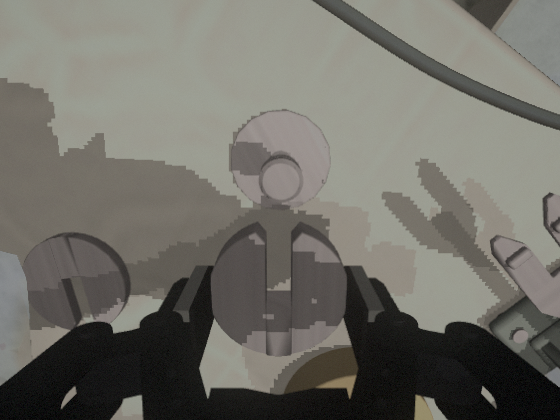

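View pics/scene4z.png

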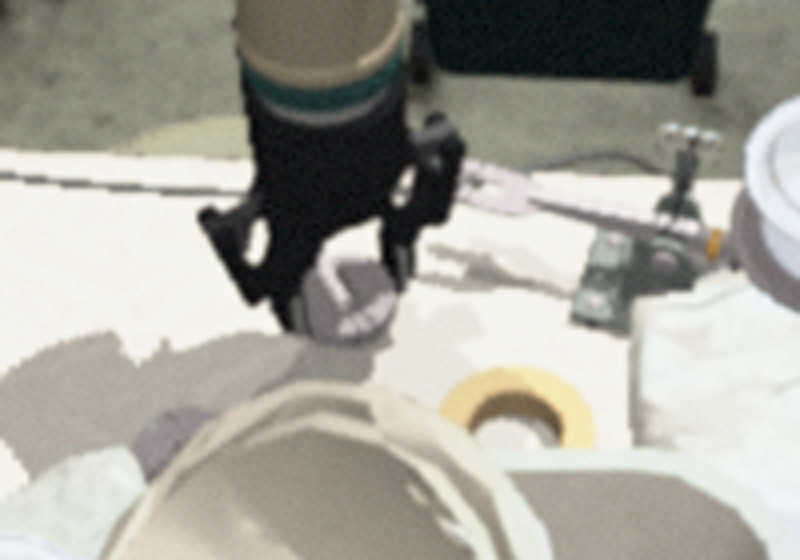

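Run:
```python
from h import *
p=np.load("wrist4.npy",allow_pickle=True).item(); s=telemetry.get_state()
print("head",at_z(p,[280.5,180],.053),"foot",(at_z(p,[280,110],.006)+at_z(p,[280,208],.006))/2, at_z(p,[231,160],.006),at_z(p,[330,160],.006))
print("disc bottom",at_z(p,[279,355],.053),"L/R",at_z(p,[212,292],.053),at_z(p,[347,292],.053),s["position"])
```

```text
head [0.53313826 0.25482411 0.053     ] foot [0.53313011 0.2547825  0.006     ] [0.51003798 0.25393092 0.006     ] [0.55665078 0.25637938 0.006     ]
disc bottom [0.53642414 0.18275825 0.053     ] L/R [0.50921073 0.20984682 0.053     ] [0.56100368 0.21258107 0.053     ] [0.53233335 0.20943495 0.03967764]
```

{"name": "carry_out", "arguments": {"rows": [[[-1, 0, 0, -1.5, 0], [-1, 0, 0, -1.6, 0], [-1, 0, 0, 0, 0], [-1, -0.05, 1, 0, 0], [-1, -0.05, 1, 0, 0], [-1, 0, 0, 0, 0]]]}}

```text
clock: 7.0
position: [0.5336, 0.2317, 0.0103]
ee_rot: [-0.001, 1.0, 0.027, 0.001]
contact_force: [-0.1, 0.8, -2.9]
width: 0.0521
```

```bash
python3 look.py 5 wrist
```

```text
7.0 [0.53363422 0.23167013 0.01027529] [-5.79669100e-04  9.99627158e-01  2.72778909e-02  1.06058242e-03] 0.052060535661746794 [-0.07206162  0.75076453 -2.88292241]
```

View pics/wrist5.png

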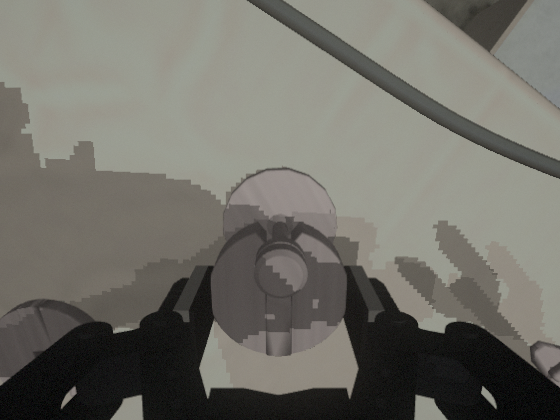

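{"name": "carry_out", "arguments": {"rows": [[[-1, -0.05, 0.7, 0, 0], [-1, 0, 0.7, 0, 0], [-1, -0.05, 0.6, 0, 0], [-1, 0, 0.3, 0, 0], [-1, 0, 0, 0, 0], [-1, 0, 0, 0, 0]]]}}

```text
clock: 7.65
position: [0.5321, 0.2527, 0.0093]
ee_rot: [0.0, 1.0, 0.027, -0.0]
contact_force: [0.2, -0.1, -3.1]
width: 0.0522
```

```bash
python3 look.py 6 wrist
```

```text
7.65 [0.5320883  0.25269797 0.00925151] [ 1.27764771e-04  9.99645675e-01  2.66177550e-02 -6.23180957e-05] 0.05216095472652632 [ 0.22448703 -0.08082433 -3.116877  ]
```

View pics/wrist6.png

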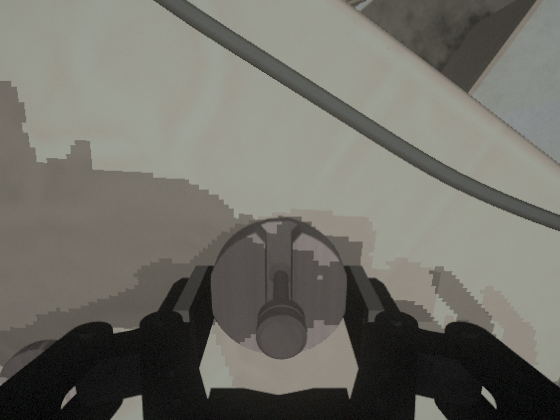

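```bash
cat > m.py <<'E'
from h import *
import sys
p=np.load(sys.argv[1],allow_pickle=True).item()
a=list(map(float,sys.argv[2:]))
for i in range(0,len(a),3): print(np.round(at_z(p,a[i:i+2],a[i+2]),4))
E
python3 m.py wrist6.npy 281.5 333 .053  279 357 .0225 212 292 .0225 347 292 .0225; python3 -c "
import cv2;a=cv2.imread('pics/wrist6.png');cv2.imwrite('pics/wrist6z.png',cv2.convertScaleAbs(cv2.resize(a[205:370,195:365],None,fx=4,fy=3.6,interpolation=2),alpha=1.7))"
```

```text
[0.5331 0.2571 0.053 ]
[0.5342 0.2251 0.0225]
[0.5069 0.2532 0.0225]
[0.5587 0.2559 0.0225]
```

View pics/wrist6z.png

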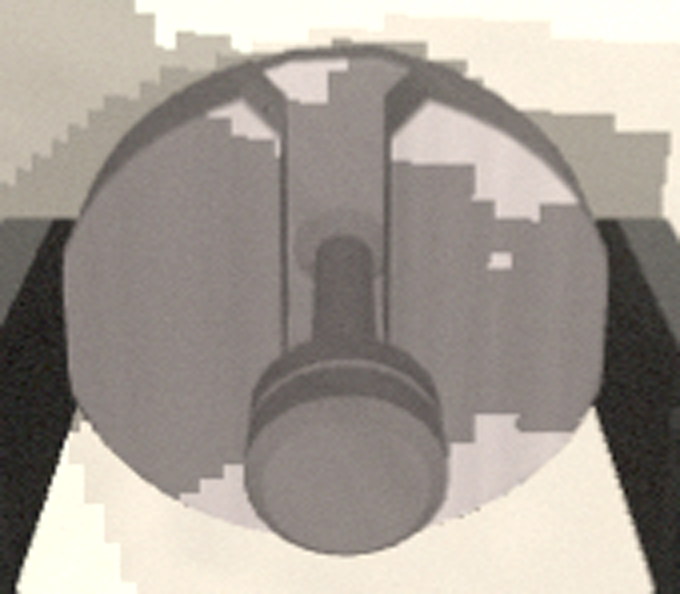

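```bash
python3 m.py wrist6.npy 281 271 .006  281.2 335.5 .053 281 354 .0225 280 217.5 .0085
```

```text
[0.5334 0.2557 0.006 ]
[0.5331 0.2562 0.053 ]
[0.5349 0.2266 0.0225]
[0.5316 0.2802 0.0085]
```

{"name": "carry_out", "arguments": {"rows": [[[-1, 0, 0.1, -0.1, 0], [-1, 0, 0, -0.1, 0], [-1, 0, 0, -0.05, 0], [-1, 0, 0, 0, 0], [-0.2, 0, 0, 0, 0], [0.1, 0, 0, 0, 0], [0.4, 0, 0, 0, 0], [0.6, 0, 0, 0, 0], [0.6, 0, 0, 0, 0]]]}}

```text
clock: 8.6
position: [0.5325, 0.2539, 0.0069]
ee_rot: [-0.0, 1.0, 0.027, 0.0]
contact_force: [0.4, -0.2, -0.4]
width: 0.0684
```

```bash
python3 look.py 7 wrist
```

```text
8.6 [0.53245993 0.25385338 0.00691058] [-9.34050438e-05  9.99648601e-01  2.65058792e-02  3.22540563e-04] 0.06842327807459181 [ 0.43786034 -0.23784464 -0.42731139]
```

View pics/wrist7.png

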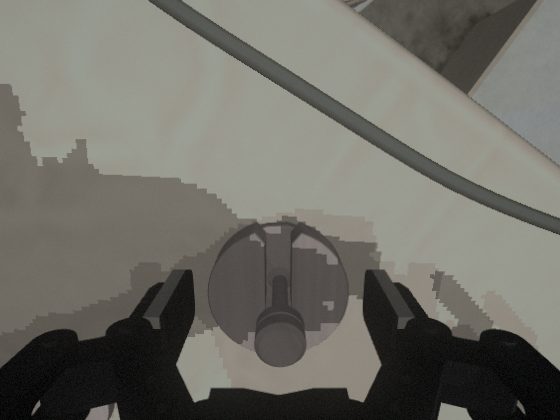

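{"name": "carry_out", "arguments": {"rows": [[[1, 0, 0, 2, 0], [1, 0, 0, 4, 0], [1, -1.2, -0.8, 4, -0.144], [1, -1.3, -0.8, 0, -0.144], [1, -1.3, -0.8, 0, -0.144], [1, -1.3, -0.8, 0, -0.144], [1, -1.3, -0.8, 0, -0.144], [1, -1.3, -0.9, 0, -0.144], [1, -1.3, -0.9, 0, -0.144], [1, -1.3, -0.9, 0, -0.144], [1, 0, 0, 0, -0.144], [1, 0, 0, 0, -0.144]]]}}

```text
clock: 9.85
position: [0.4288, 0.1865, 0.107]
ee_rot: [-0.0, 0.767, -0.642, 0.0]
contact_force: [-0.5, -0.7, 0.3]
width: 0.0852
```

```bash
python3 look.py 8 wrist
```

```text
9.85 [0.42875358 0.18649312 0.10703292] [-1.26445845e-04  7.67022574e-01 -6.41620088e-01  1.32682680e-04] 0.08518132354332832 [-0.50613476 -0.73787705  0.28710532]
```

View pics/wrist8.png

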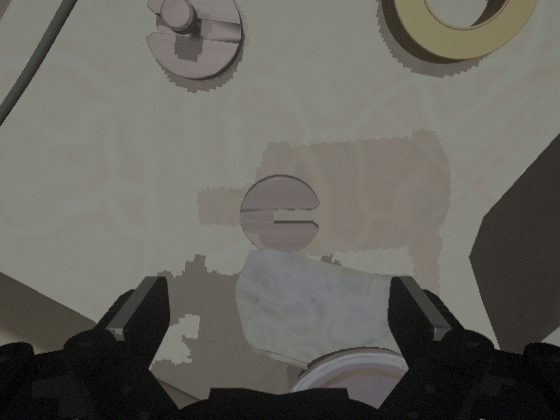

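```bash
python3 m.py wrist8.npy 241 214 .008 319.5 214 .008 280 175 .008 280 252 .006 180 45 .02
python3 - <<'E'
from h import *
p=np.load("wrist8.npy",allow_pickle=True).item()
c=at_z(p,[470,255],.0); print(c, at_z(p,[470,255],.1))
E
```

```text
[0.4255 0.2107 0.008 ]
[0.4349 0.1586 0.008 ]
[0.4563 0.1895 0.008 ]
[0.4023 0.1798 0.006 ]
[0.5221 0.2592 0.02  ]
[0.42179349 0.04357739 0.        ] [0.45304743 0.10559542 0.1       ]
```

{"name": "carry_out", "arguments": {"rows": [[[1, 0.1, -0.15, -2.5, 0], [1, 0, 0, -3.5, 0], [1, 0, 0, -2.5, 0], [1, 0, 0, -1.6, 0], [1, 0, 0, -0.5, 0], [-1, 0, 0, 0, 0], [-1, 0, 0, 0, 0], [-1, 0, 0, 0, 0], [-1, 0, 0, 0, 0], [-1, 0, 0, 0, 0], [-1, 0, 0, 0, 0]]], "force": 40}}

```text
clock: 11.0
position: [0.4311, 0.1861, 0.0025]
ee_rot: [-0.002, 0.769, -0.639, 0.001]
contact_force: [-0.7, 2.1, 5.0]
width: 0.0491
```

```bash
python3 look.py 9 wrist
```

```text
11.0 [0.43108152 0.18610097 0.00247902] [-1.53971806e-03  7.68872503e-01 -6.39400069e-01  5.04006227e-04] 0.04911614404131262 [-0.7133817   2.09652988  4.95247121]
```

View pics/wrist9.png

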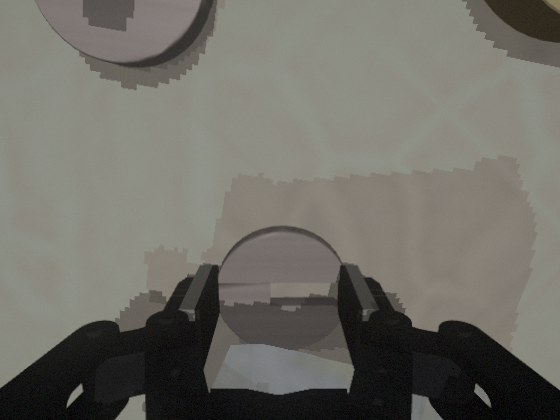

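{"name": "carry_out", "arguments": {"rows": [[[-1, 0, 0, 0.5, 0], [-1, 1.5, 0, 0, 0], [-1, 1.8, 0.3, 0, 0], [-1, 1.5, 0.2, 0, 0], [-1, 0, 0, -0.3, 0], [-1, 0, 0, -0.2, 0], [-0.2, 0, 0, 0, 0], [0.3, 0, 0, 0, 0], [1, 0, 0, 0, 0], [1, 0, 0, 0, 0], [1, 0, 0, 0, 0], [1, 0, 0, 3, 0]]]}}

```text
clock: 12.25
position: [0.4746, 0.1893, 0.0279]
ee_rot: [0.004, 0.769, -0.639, -0.003]
contact_force: [0.1, -0.7, -0.3]
width: 0.0857
```

{"name": "carry_out", "arguments": {"rows": [[[1, 0, 0, 2, 0.145], [1, 0, 0, 0, 0.145], [1, 0, 0, 0, 0.145], [1, 0, 0, 0, 0.145], [1, 0, 0, 0, 0.145], [1, 0, 0, 0, 0.145], [1, 0, 0, 0, 0.145], [1, 0, 0, 0, 0.145], [1, 0, 0, 0, 0.145], [1, 0, 0, 0, 0.145], [1, 0, 0, 0, 0.12], [1, 0, 0, 0, 0]]]}}

```text
clock: 13.45
position: [0.4777, 0.1902, 0.0505]
ee_rot: [0.0, 0.996, 0.091, -0.0]
contact_force: [-0.4, -0.4, -0.9]
width: 0.0853
```

```bash
python3 look.py 10 wrist
```

```text
13.45 [0.47772422 0.19018146 0.05054533] [ 5.34800382e-05  9.95823448e-01  9.12988891e-02 -4.12798350e-04] 0.08533113405551765 [-0.39304749 -0.43518768 -0.8902409 ]
```

View pics/wrist10.png

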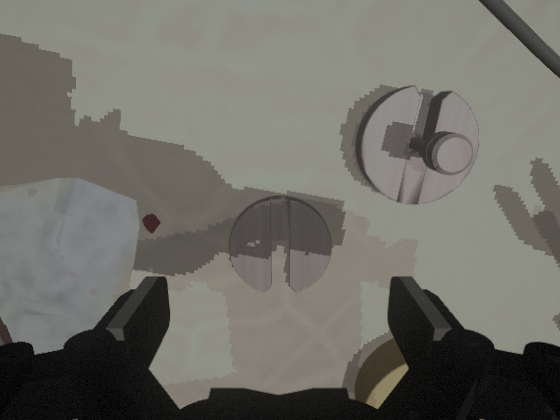

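```bash
python3 m.py wrist10.npy 229.5 245 .008 332 245 .008 280 196 .008 280 293 .008   355 385 .02 390 335 .02 372 350 .02; echo; python3 m.py wrist10.npy 361 145 .020  478 145 .020 418 84 .02 418 204 .02
```

```text
[0.4526 0.1851 0.008 ]
[0.5059 0.1949 0.008 ]
[0.474  0.2161 0.008 ]
[0.4841 0.1622 0.008 ]
[0.5347 0.1196 0.02  ]
[0.5454 0.1545 0.02  ]
[0.5382 0.1437 0.02  ]

[0.5055 0.2493 0.02  ]
[0.5587 0.2594 0.02  ]
[0.5238 0.2798 0.02  ]
[0.5393 0.2271 0.02  ]
```

{"name": "carry_out", "arguments": {"rows": [[[1, 0.14, -0.07, -2, 0], [1, 0, 0, -2, 0], [1, 0, 0, -0.7, 0], [1, 0, 0, 0, 0], [-1, 0, 0, 0, 0], [-1, 0, 0, 0, 0], [-1, 0, 0, 0, 0], [-1, 0, 0, 0, 0], [-1, 0, 0, 0, 0], [-1, 0, 0, 0, 0]]], "force": 50}}

```text
clock: 14.5
position: [0.4844, 0.1907, 0.008]
ee_rot: [-0.001, 0.996, 0.091, 0.006]
contact_force: [1.4, 0.7, 15.7]
width: -0.0003
```

```bash
python3 look.py 11 wrist
```

```text
14.5 [0.48437787 0.19073827 0.00795496] [-8.52429919e-04  9.95802257e-01  9.13413852e-02  5.82141702e-03] -0.00032903576182397216 [ 1.44799341  0.71500166 15.66225534]
```

View pics/wrist11.png

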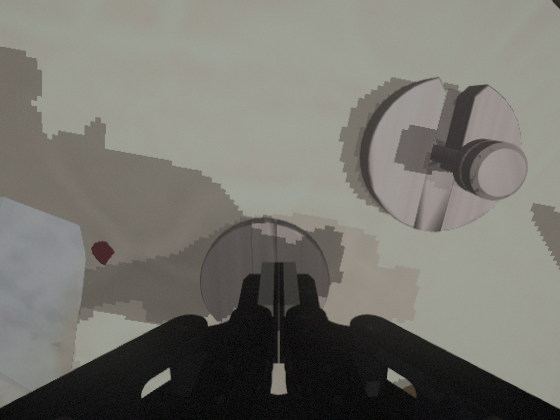

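{"name": "carry_out", "arguments": {"rows": [[[-1, 0, 0, 1, 0], [0, 0, 0, 1, 0], [1, 0, 0, 2, 0], [1, 0, 0, 0, 0], [1, 0, 0, 0, 0], [1, 0, 0, 0, 0], [1, 0, 0, 0, 0]]]}}

```text
clock: 15.25
position: [0.4789, 0.1893, 0.043]
ee_rot: [0.0, 0.996, 0.091, -0.001]
contact_force: [-0.8, 0.1, -0.1]
width: 0.0845
```

```bash
python3 look.py 12 wrist
```

```text
15.25 [0.47886996 0.18933477 0.04301999] [ 1.46588438e-04  9.95817534e-01  9.13601392e-02 -8.61162186e-04] 0.08445222095166507 [-0.75654276  0.13356695 -0.12414748]
```

View pics/wrist12.png

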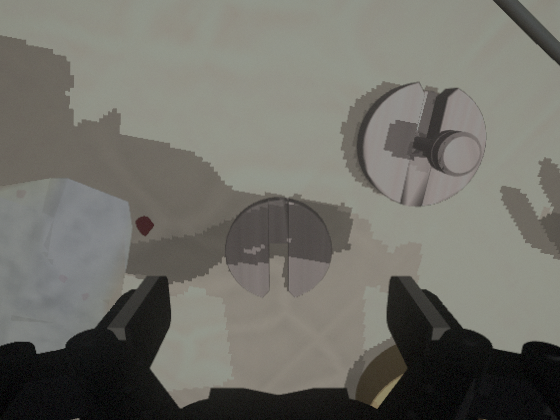

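{"name": "carry_out", "arguments": {"rows": [[[1, 0, 0, -2, 0], [1, 0, 0, -1.5, 0], [1, 0, 0, -0.6, 0], [1, 0, 0, 0, 0], [0.5, 0, 0, -0.3, 0], [-0.1, 0, 0, 0, 0], [-0.1, 0, 0, 0, 0], [-0.1, 0, 0, 0, 0], [-0.1, 0, 0, 0, 0], [-0.1, 0, 0, 0, 0]]], "force": 50}}

```text
clock: 16.3
position: [0.4798, 0.1896, 0.0008]
ee_rot: [-0.0, 0.996, 0.091, 0.001]
contact_force: [-2.0, -0.1, 5.9]
width: 0.0516
```

```bash
python3 look.py 13 wrist
```

```text
16.3 [0.47978901 0.18958846 0.00077139] [-4.95015683e-05  9.95810849e-01  9.14357308e-02  5.06959380e-04] 0.051625637492307884 [-2.0431302  -0.08020089  5.85912937]
```

View pics/wrist13.png

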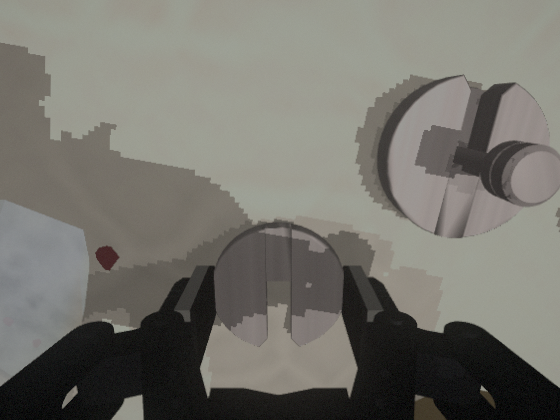

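{"name": "carry_out", "arguments": {"rows": [[[-0.1, 0, 0, 1, 0], [-0.1, 0, 0, 3, 0], [-0.1, 0, 0, 3, -0.065], [-0.1, 0, 2.5, 0, -0.065], [-0.1, 0.5, 3, 0, 0], [-0.1, 1.5, 3, 0, 0], [-0.1, 1.6, 2.5, 0, 0], [-0.1, 1.6, 0, 0, 0], [-0.1, 0, 0, -1, 0], [-0.1, 0, 0, 0, 0], [-0.1, 0, 0, 0, 0]]]}}

```text
clock: 17.45
position: [0.5297, 0.2985, 0.059]
ee_rot: [0.001, 1.0, 0.026, -0.002]
contact_force: [-0.2, 0.6, -0.9]
width: 0.0513
```

```bash
python3 look.py 14 wrist scene; python3 -c "
import cv2;a=cv2.imread('pics/scene14.png');cv2.imwrite('pics/scene14z.png',cv2.resize(a[130:270,160:360],None,fx=4,fy=4,interpolation=2))"
```

```text
17.45 [0.52970091 0.29853478 0.05899934] [ 5.78841178e-04  9.99654575e-01  2.62276110e-02 -1.58368150e-03] 0.05131623457134019 [-0.24711339  0.57192236 -0.93509905]
```

View pics/wrist14.png

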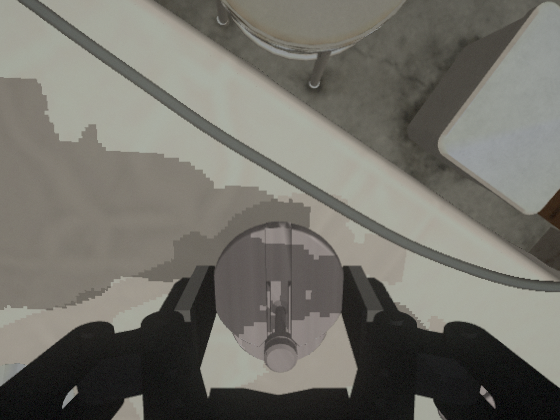

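View pics/scene14z.png

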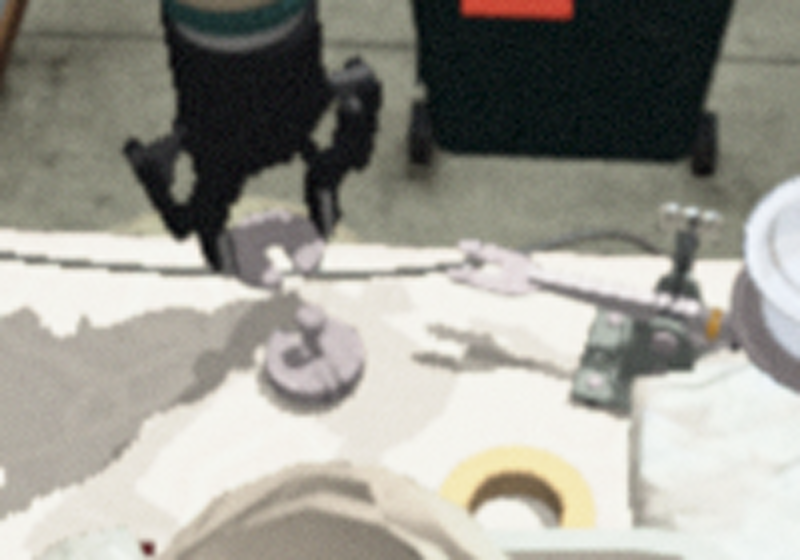

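```bash
python3 m.py wrist14.npy 281 356 .053   216 288 .067 343 288 .067 282 222 .059 278 285 .067
```

```text
[0.5335 0.2569 0.053 ]
[0.5052 0.298  0.067 ]
[0.5557 0.3007 0.067 ]
[0.5301 0.3244 0.059 ]
[0.5298 0.3007 0.067 ]
```

{"name": "carry_out", "arguments": {"rows": [[[-0.1, 0.05, 0, -1.5, 0], [-0.1, 0, 0, -1.5, 0], [-0.1, 0, 0, -0.6, 0], [-0.1, 0, 0, 0, 0], [-0.1, 0.05, -0.8, 0, 0], [-0.1, 0.05, -0.8, 0, 0], [-0.1, 0, 0, 0, 0]]]}}

```text
clock: 18.25
position: [0.5334, 0.2823, 0.0245]
ee_rot: [0.0, 1.0, 0.026, 0.0]
contact_force: [0.9, 0.1, -1.0]
width: 0.0519
```

```bash
python3 look.py 15 wrist scene; python3 -c "
import cv2;a=cv2.imread('pics/scene15.png');a=cv2.resize(a[170:250,190:290],None,fx=5,fy=5,interpolation=2);b=cv2.imread('pics/wrist15.png')[200:400,180:380];b=cv2.convertScaleAbs(cv2.resize(b,(400,400),interpolation=2),alpha=1.5);import numpy as np;cv2.imwrite('pics/c15.png',cv2.hconcat([a[:400,:400],b]))"
```

```text
18.25 [0.53339304 0.28226051 0.02448354] [1.58017931e-04 9.99662990e-01 2.59569157e-02 3.46649863e-04] 0.05187200752274245 [ 0.85060905  0.05894642 -0.99155583]
```

View pics/c15.png

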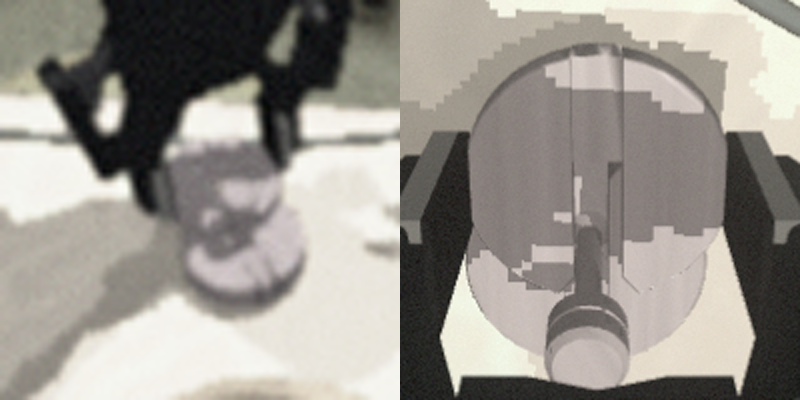

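{"name": "carry_out", "arguments": {"rows": [[[-0.1, -0.18, 0, 0, 0], [-0.1, 0, 0, 0, 0], [-0.1, 0.03, -0.7, 0, 0], [-0.1, 0.04, -0.7, 0, 0], [-0.1, 0.03, -0.7, 0, 0], [-0.1, 0, 0, 0, 0], [-0.1, 0, 0, 0, 0]]]}}

```text
clock: 19.05
position: [0.5324, 0.2622, 0.0238]
ee_rot: [-0.0, 1.0, 0.026, 0.0]
contact_force: [-0.1, 1.1, -1.5]
width: 0.0514
```

```bash
cat > c.py <<'E'
import cv2,sys
n=sys.argv[1]
a=cv2.imread(f'pics/scene{n}.png');a=cv2.resize(a[170:250,190:270],(400,400),interpolation=2);b=cv2.imread(f'pics/wrist{n}.png')[200:400,180:380];b=cv2.convertScaleAbs(cv2.resize(b,(400,400),interpolation=2),alpha=1.5);cv2.imwrite(f'pics/c{n}.png',cv2.hconcat([a,b]))
E
python3 look.py 16 wrist scene; python3 c.py 16
```

```text
19.05 [0.53238934 0.26219122 0.02383705] [-7.15227754e-05  9.99659185e-01  2.61056947e-02  4.54257098e-05] 0.05138112503335077 [-0.08008461  1.1194248  -1.4764896 ]
```

View pics/c16.png

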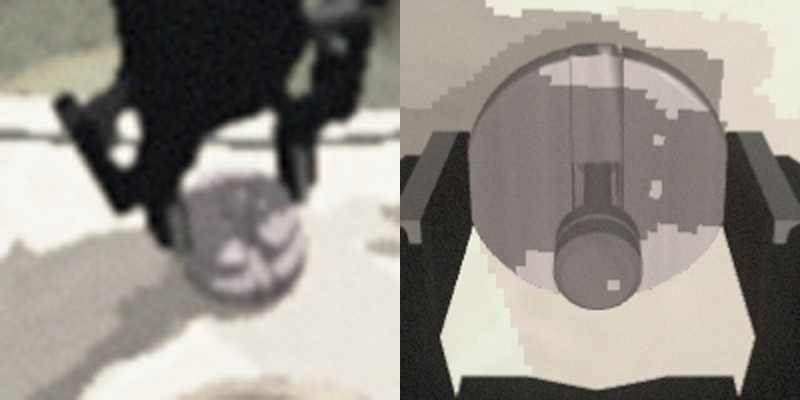

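```bash
python3 m.py wrist16.npy 279 331 .053   278 345 .030  215 285 .030 343 285 .030 278 222.5 .022
```

```text
[0.5332 0.2574 0.053 ]
[0.534  0.2352 0.03  ]
[0.5072 0.262  0.03  ]
[0.5587 0.2647 0.03  ]
[0.5313 0.2872 0.022 ]
```

{"name": "carry_out", "arguments": {"rows": [[[-0.1, 0.01, -0.3, 0, 0], [-0.1, 0.01, -0.2, 0, 0], [-0.1, 0, 0, 0, 0], [-0.1, 0, 0, 0, 0]]]}}

```text
clock: 19.55
position: [0.5325, 0.2575, 0.0238]
ee_rot: [-0.0, 1.0, 0.026, 0.0]
contact_force: [-1.2, -0.2, -1.9]
width: 0.0515
```

```bash
python3 look.py 17 wrist scene top; python3 c.py 17; python3 -c "
import cv2;a=cv2.imread('pics/top17.png');cv2.imwrite('pics/top17z.png',cv2.convertScaleAbs(cv2.resize(a[190:290,200:320],None,fx=6,fy=6,interpolation=2),alpha=1.5))"
```

```text
19.55 [0.53250499 0.2575005  0.02382447] [-4.85089558e-06  9.99650008e-01  2.64548269e-02  5.57578555e-05] 0.05151492965136557 [-1.24189893 -0.23403405 -1.94215114]
```

View pics/c17.png

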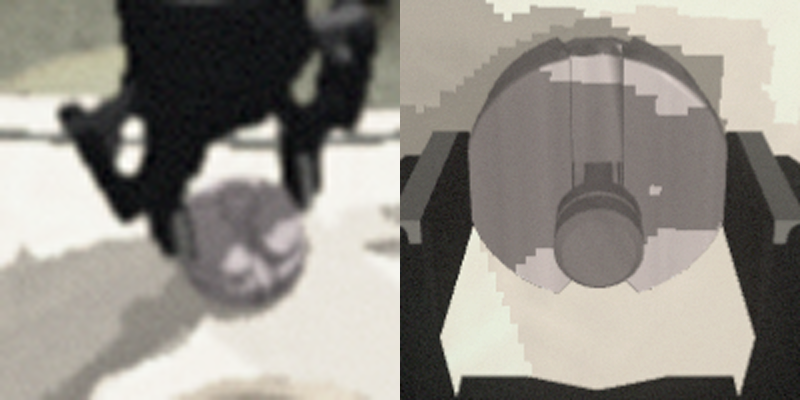

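```bash
python3 m.py wrist17.npy 279 219 .006 279 219 .020 278 222.5 .022  279 321 .053  278 346 .03 279 281 .030
```

```text
[0.532  0.2791 0.006 ]
[0.5317 0.2834 0.02  ]
[0.5314 0.2825 0.022 ]
[0.5331 0.2568 0.053 ]
[0.5341 0.2301 0.03  ]
[0.5329 0.2605 0.03  ]
```

View pics/top17z.png

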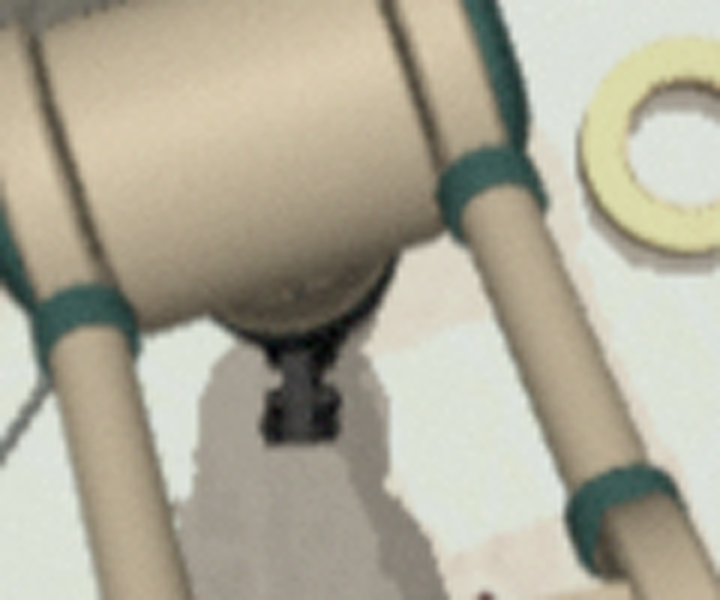

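{"name": "carry_out", "arguments": {"rows": [[[-0.1, 0, -0.1, -0.1, 0], [-0.1, 0, 0, -0.1, 0], [-0.1, 0, 0, 0, 0], [-0.1, 0, 0, 0, 0]]]}}

```text
clock: 20.1
position: [0.5324, 0.2565, 0.0217]
ee_rot: [0.0, 1.0, 0.026, -0.0]
contact_force: [-0.6, 0.1, -1.5]
width: 0.0518
```

{"name": "carry_out", "arguments": {"rows": [[[-0.1, 0, 0, -0.1, 0], [-0.1, 0, 0, -0.05, 0], [-0.1, 0, 0, 0, 0], [-0.1, 0, 0, 0, 0]]]}}

```text
clock: 20.5
position: [0.5326, 0.2566, 0.0208]
ee_rot: [-0.0, 1.0, 0.026, 0.0]
contact_force: [-0.5, 0.5, 3.9]
width: 0.0515
```

{"name": "carry_out", "arguments": {"rows": [[[0.1, 0, 0, 0, 0], [0.3, 0, 0, 0, 0], [0.5, 0, 0, 0, 0], [0.7, 0, 0, 0, 0], [0.7, 0, 0, 0, 0], [0.7, 0, 0, 0, 0]]]}}

```text
clock: 21.1
position: [0.5325, 0.2565, 0.0202]
ee_rot: [0.0, 1.0, 0.027, -0.0]
contact_force: [0.2, 0.4, -0.7]
width: 0.0726
```

```bash
python3 look.py 18 wrist scene; python3 c.py 18
```

```text
21.1 [0.5324657  0.25651057 0.0201541 ] [ 3.22309951e-05  9.99648748e-01  2.65024224e-02 -4.11322554e-05] 0.07259963393428916 [ 0.17058033  0.3561938  -0.74314291]
```

View pics/c18.png

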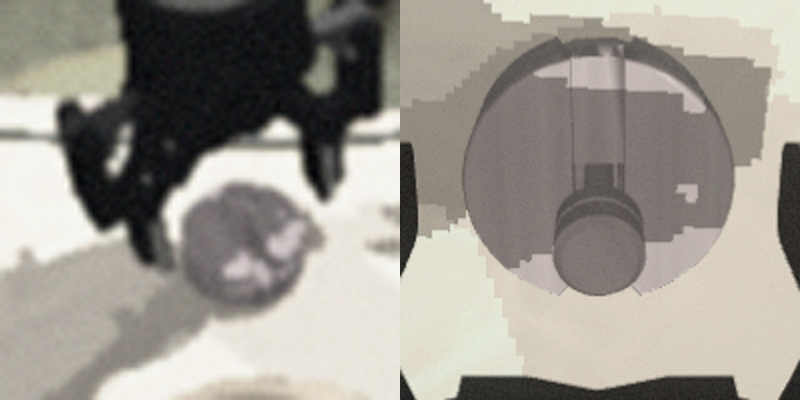

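{"name": "carry_out", "arguments": {"rows": [[[1, 0, 0, 2, 0], [1, 0, 0, 4, 0], [1, 0, 0, 4.5, 0.13], [1, 2.1, 0.3, 0.5, 0.13], [1, 2.1, 0.4, 0, 0.13], [1, 2.1, 0.4, 0, 0.13], [1, 2.1, 0.4, 0, 0.13], [1, 0, 0, 0, 0], [1, 0, 0, 0, 0]]]}}

```text
clock: 22.1
position: [0.6158, 0.2713, 0.1298]
ee_rot: [-0.0, 0.939, 0.343, -0.001]
contact_force: [-0.2, -0.2, -0.7]
width: 0.0855
```

```bash
python3 look.py 19 wrist
```

```text
22.1 [0.61583814 0.27131179 0.12975784] [-9.35568170e-05  9.39230464e-01  3.43286102e-01 -8.82657102e-04] 0.08553535569590424 [-0.17402624 -0.17538085 -0.67361204]
```

View pics/wrist19.png

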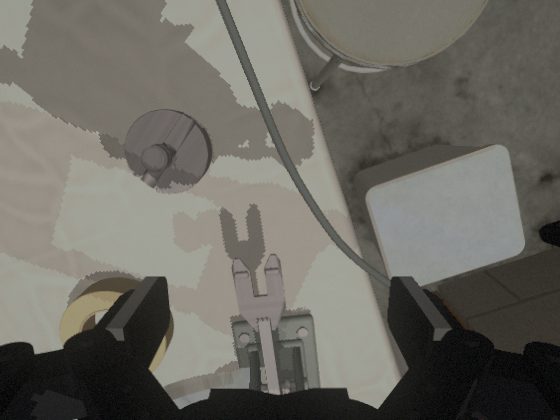

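Run:
```python
from h import *
p=np.load("wrist19.npy",allow_pickle=True).item()
im=np.array(p["image"])[:,:,::-1]
x0,y0,x1,y1=215,245,320,345
big=cv2.convertScaleAbs(cv2.resize(im[y0:y1,x0:x1],None,fx=6,fy=6,interpolation=cv2.INTER_CUBIC),alpha=1.3)
cv2.imwrite("pics/f19.png",big)
for b in finder.boxes_of(p,"fork_seat")[:2]: print(b["xy"],b["confidence"],at_z(p,b["xy"],.062))
```

```text
[266.9, 304.4] 0.97 [0.64251494 0.22811545 0.062     ]
```

View pics/f19.png

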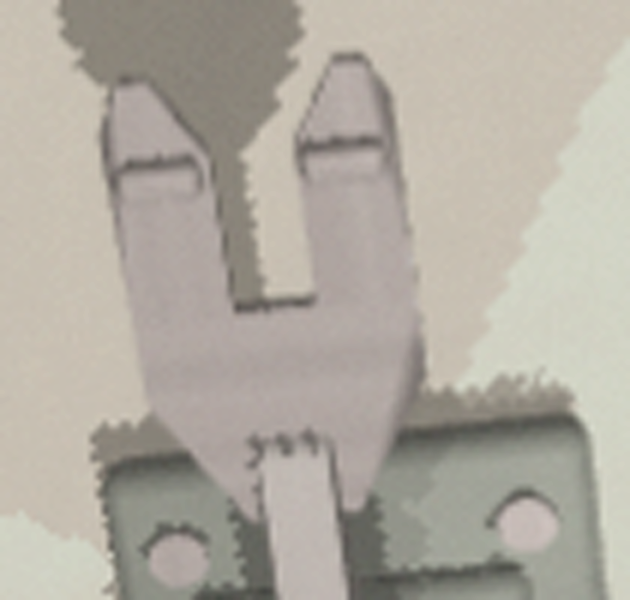

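Run:
```python
from h import *
p=np.load("wrist19.npy",allow_pickle=True).item()
f=lambda a,z:at_z(p,[215+a[0]/6-.5,245+a[1]/6-.5],z)[:2]
e1=f((235,305),.0618);e2=f((315,299),.0618)
t1=f((130,80),.0632);t2=f((348,54),.0632)
m=(e1+e2)/2; t=(t1+t2)/2; d=m-t; print("slot w",np.linalg.norm(e1-e2)*1e3,"len",np.linalg.norm(d)*1e3,"tip sep",np.linalg.norm(t1-t2)*1e3)
print("x axis ang",np.degrees(np.arctan2(d[1],d[0])),"lat", np.degrees(np.arctan2(*(t2-t1)[::-1])),np.degrees(np.arctan2(*(e2-e1)[::-1])))
u=d/np.linalg.norm(d); print("seat",m-.0045*u)
for a in [((235,300),(212,165)),((315,298),(300,160)),((150,385),(110,150)),((420,330),(390,110))]:
    v=f(a[0],.062)-f(a[1],.063); print(np.degrees(np.arctan2(v[1],v[0])))
b=f((300,450),.060); print("beam start",b); b2=f((310,590),.059);print(b2, np.degrees(np.arctan2(*(b2-b)[::-1])))
# lips outer-> inner face at -11
l=(f((165,165),.0635)+f((340,145),.0635))/2; print("lips",l,(l-m)@u)
# hanger head
for px in [(154,157)]: print(at_z(p,px,.053))
```

```text
slot w 8.400978855520933 len 27.24608064906087 tip sep 22.13175997846229
x axis ang -43.09922592349325 lat 47.505350314968894 44.988459530446754
seat [0.63184661 0.23363177]
-42.73243526086
-45.04789381295613
-43.33522253492836
-42.73336942379322
beam start [0.64902819 0.21773376]
[0.66149107 0.20431741] -47.10999818703842
lips [0.62230118 0.24270042] -0.017666081048945827
[0.53311419 0.25578931 0.053     ]
```

{"name": "carry_out", "arguments": {"rows": [[[1, -2.1, -0.4, 0, 0.05], [1, -2.1, -0.4, 0, 0.053], [1, -2.1, -0.4, -1, 0], [1, -1.96, -0.35, -1.5, 0], [1, 0, 0, -2, 0], [1, 0, 0, -2, 0], [1, 0, 0, -1, 0], [1, 0, 0, 0, 0], [1, 0, 0, 0, 0]]]}}

```text
clock: 23.1
position: [0.534, 0.2561, 0.0559]
ee_rot: [-0.0, 0.92, 0.392, 0.0]
contact_force: [-0.2, 0.5, 1.0]
width: 0.0855
```

```bash
python3 look.py 20 wrist
```

```text
23.1 [0.53402074 0.25614183 0.05585536] [-8.19367863e-07  9.19937955e-01  3.92063850e-01  3.10308483e-04] 0.0854628588028262 [-0.18004454  0.49031329  0.96086598]
```

View pics/wrist20.png

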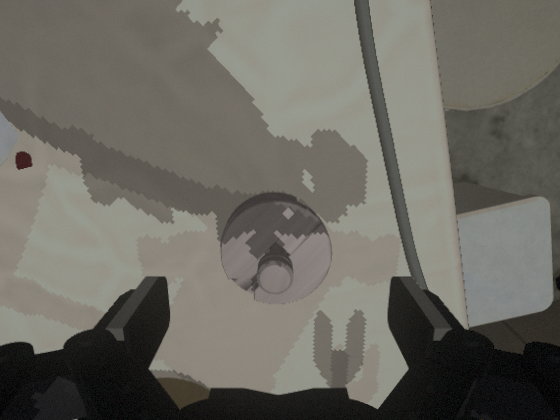

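```bash
python3 m.py wrist20.npy 275 272 .053
python3 - <<'E'
from h import *
p=np.load("wrist20.npy",allow_pickle=True).item()
print(proj(p,[.534,.2561,.053]))
E
```

```text
[0.5309 0.2567 0.053 ]
[278.921657   277.72704641]
```

{"name": "carry_out", "arguments": {"rows": [[[1, -0.2, 0.05, -0.5, 0], [1, 0, 0, -0.6, 0], [0, 0, 0, 0, 0], [-1, 0, 0, 0, 0], [-1, 0, 0, 0, 0], [-1, 0, 0, 0, 0], [-1, 0, 0, 0, 0], [-1, 0, 0, 0, 0], [-1, 0, 0, 0, 0], [-1, 0, 0, 0, 0]]], "force": 70}}

```text
clock: 24.15
position: [0.5317, 0.2562, 0.0447]
ee_rot: [0.0, 0.92, 0.392, -0.0]
contact_force: [-2.3, -1.5, 5.5]
width: 0.0118
```

```bash
python3 look.py 21 wrist scene; python3 c.py 21
```

```text
24.15 [0.53172649 0.25623511 0.04467403] [ 1.69430265e-04  9.19863031e-01  3.92239671e-01 -1.27367204e-04] 0.011770152438419994 [-2.30596933 -1.48938071  5.46563816]
```

View pics/wrist21.png

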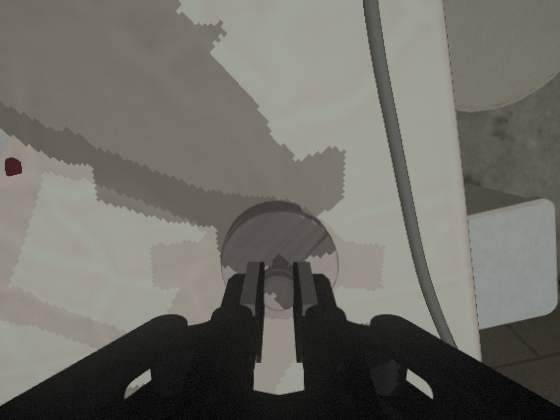

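View pics/c21.png

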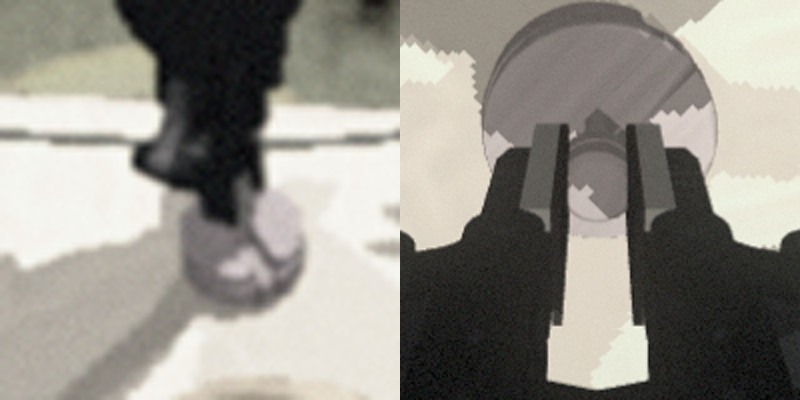

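```bash
python3 m.py wrist21.npy 279 287 .053 279 289 .053
```

```text
[0.5307 0.2572 0.053 ]
[0.5313 0.2566 0.053 ]
```

{"name": "carry_out", "arguments": {"rows": [[[-1, 0, 0, 0.4, 0], [-1, 0, 0, 1, 0], [-1, 0, 0, 1.25, 0], [-1, 0, 0, 0, 0], [-1, 2, 0.2, 0, 0], [-1, 2.4, 0.35, 0, 0], [-1, 2.4, 0.35, 0, 0], [-1, 0, 0, 0, 0], [-1, 0, 0, 0, 0], [-1, 0, 0, 0, 0]]]}}

```text
clock: 25.25
position: [0.5985, 0.2653, 0.0702]
ee_rot: [-0.0, 0.92, 0.392, -0.001]
contact_force: [0.4, 0.1, -6.7]
width: 0.012
```

```bash
python3 look.py 22 wrist scene;python3 - <<'E'
import cv2
a=cv2.imread('pics/scene22.png');cv2.imwrite('pics/scene22z.png',cv2.resize(a[160:250,220:370],None,fx=5.3,fy=5.3,interpolation=2))
E
```

```text
25.25 [0.59850528 0.26526217 0.070216  ] [-2.11624776e-04  9.19867920e-01  3.92226310e-01 -1.21937415e-03] 0.012012792328948694 [ 0.39624736  0.07114563 -6.74602357]
```

View pics/wrist22.png

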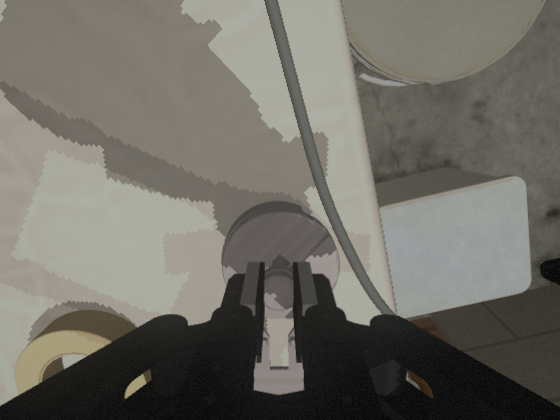

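View pics/scene22z.png

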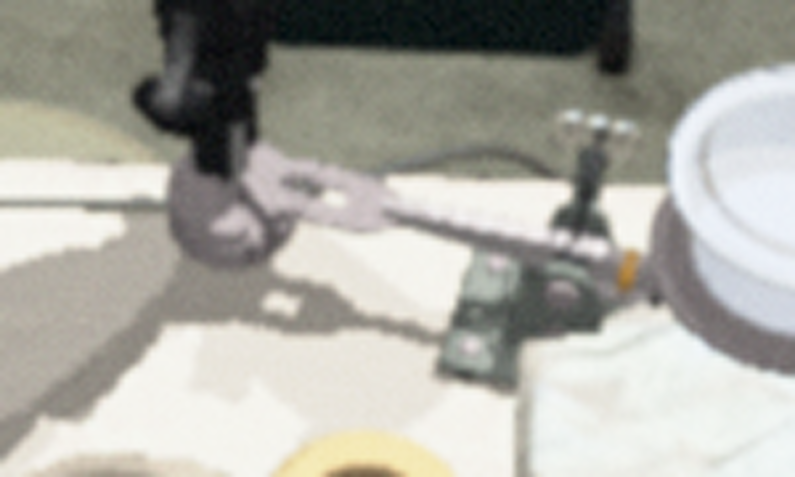

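Run:
```python
import cv2
a=cv2.imread('pics/wrist22.png');cv2.imwrite('pics/w22z.png',cv2.convertScaleAbs(cv2.resize(a[245:400,225:335],None,fx=5,fy=3.8,interpolation=2),alpha=1.8))
```

```text
(no output)
```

View pics/w22z.png

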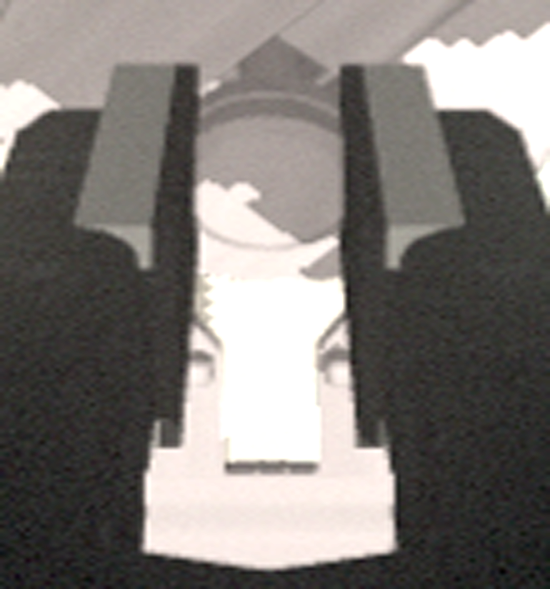

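```bash
python3 m.py wrist22.npy 279.4 367.4 .0618 279 291 .0785 279 290 .0795
python3 - <<'E'
from h import *
for i in range(4):
    s=telemetry.get_state(); print(s["position"]); cams.get_image("wrist")
E
```

```text
[0.6348 0.2308 0.0618]
[0.5988 0.265  0.0785]
[0.5981 0.2657 0.0795]
[0.59876873 0.26539352 0.07056373]
[0.59895379 0.26545894 0.07074558]
[0.59917707 0.26552758 0.07086035]
[0.59937598 0.26553739 0.07093732]
```

{"name": "carry_out", "arguments": {"rows": [[[-1, 0, 0, 0.1, 0], [-1, 0.6, -0.58, 0, 0], [-1, 0.65, -0.63, 0, 0], [-1, 0.65, -0.63, 0, 0], [-1, 0, 0, 0, 0], [-1, 0, 0, 0, 0]]]}}

```text
clock: 26.15
position: [0.6191, 0.2467, 0.0717]
ee_rot: [-0.0, 0.92, 0.392, -0.0]
contact_force: [-1.1, 0.3, -5.4]
width: 0.0116
```

```bash
python3 look.py 23 wrist scene;python3 - <<'E'
import cv2
a=cv2.imread('pics/scene23.png');a=cv2.resize(a[160:250,230:330],None,fx=4.4,fy=4.4,interpolation=2)
b=cv2.imread('pics/wrist23.png')[245:400,225:335];b=cv2.convertScaleAbs(cv2.resize(b,(350,396),interpolation=2),alpha=1.8)
cv2.imwrite('pics/c23.png',cv2.hconcat([a,b]))
E
```

```text
26.15 [0.61907179 0.24666331 0.07165193] [-2.61381804e-04  9.20123036e-01  3.91629276e-01 -2.00065018e-04] 0.011575638745263912 [-1.12141194  0.29655518 -5.42201044]
```

View pics/c23.png

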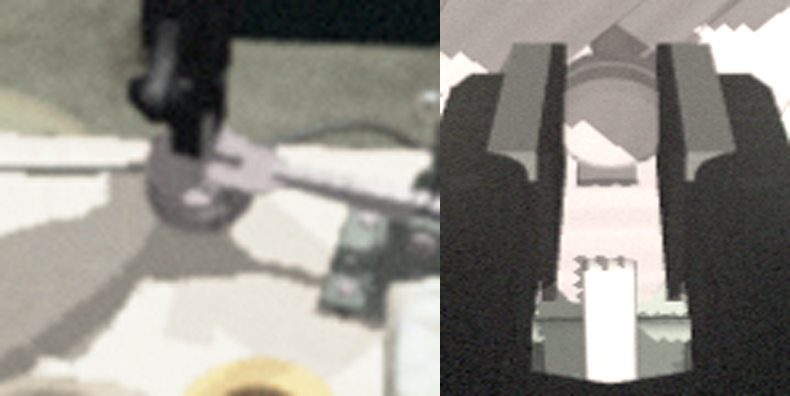

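{"name": "carry_out", "arguments": {"rows": [[[-1, 0.65, -0.64, 0, 0], [-1, 0.65, -0.64, 0, 0], [-1, 0, 0, 0, 0], [-1, 0, 0, 0, 0]]]}}

```text
clock: 26.65
position: [0.6323, 0.2339, 0.0718]
ee_rot: [0.0, 0.92, 0.392, 0.0]
contact_force: [0.3, 0.2, -6.3]
width: 0.0115
```

```bash
cat > d.py <<'E'
import cv2,sys
n=sys.argv[1]
a=cv2.imread(f'pics/scene{n}.png');a=cv2.resize(a[160:250,245:345],None,fx=4.4,fy=4.4,interpolation=2)
b=cv2.imread(f'pics/wrist{n}.png')[245:400,225:335];b=cv2.convertScaleAbs(cv2.resize(b,(350,396),interpolation=2),alpha=1.8)
cv2.imwrite(f'pics/c{n}.png',cv2.hconcat([a,b]))
E
python3 look.py 24 wrist scene; python3 d.py 24
```

```text
26.65 [0.63230488 0.23392867 0.07178903] [8.65247669e-05 9.19988122e-01 3.91946200e-01 1.53624896e-04] 0.011528790747490997 [ 0.2892543   0.16679327 -6.3152907 ]
```

View pics/c24.png

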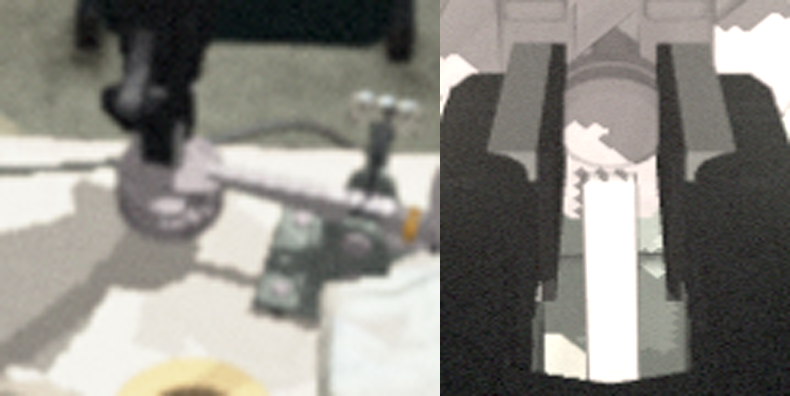

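Run:
```python
import cv2
b=cv2.imread('pics/wrist24.png')[205:325,215:345];cv2.imwrite('pics/w24z.png',cv2.convertScaleAbs(cv2.resize(b,None,fx=5,fy=5,interpolation=2),alpha=1.8))
```

```text
(no output)
```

View pics/w24z.png

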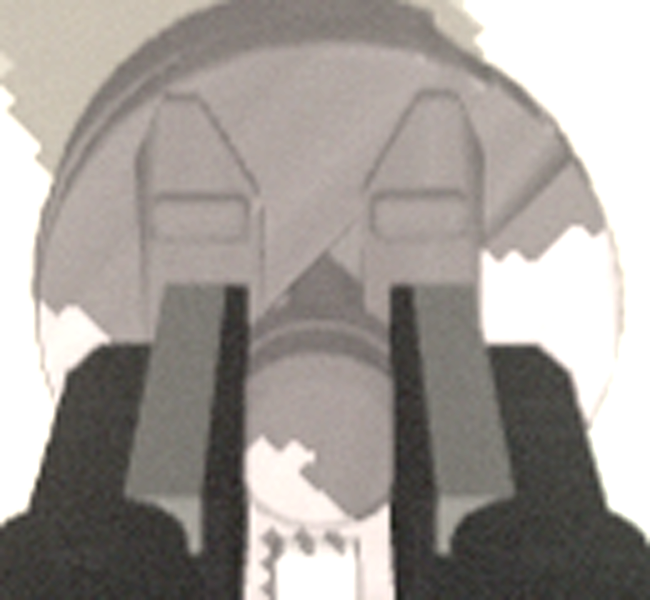

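Run:
```python
from h import *
p=np.load("wrist24.npy",allow_pickle=True).item()
u=np.array([np.cos(np.radians(-44)),np.sin(np.radians(-44))])
h=at_z(p,[215+318/5,205+438/5],.0800)[:2]
h2=at_z(p,[215+318/5,205+345/5],.068)[:2]
for r in (192,240):
  for z in (.0626,.0651):
    l=at_z(p,[215+315/5,205+r/5],z)[:2]; print(r,z,(l-h)@u*1e3)
t=at_z(p,[215+315/5,205+92/5],.0632)[:2]; print("tip",(t-h)@u*1e3, h, "head under near edge",(h2-h)@u*1e3)
```

```text
192 0.0626 -14.319555351463908
192 0.0651 -15.273947986806323
240 0.0626 -9.85183177794862
240 0.0651 -10.880000648680323
tip -23.597898232716997 [0.63295518 0.23298402] head under near edge -2.4031534367862
```

{"name": "carry_out", "arguments": {"rows": [[[-1, 0, 0, -0.3, 0], [-1, 0, 0, -0.3, 0], [-1, 0, 0, -0.2, 0], [-1, 0, 0, -0.2, 0], [-1, 0, 0, -0.2, 0], [-1, 0, 0, -0.2, 0], [-1, 0, 0, 0, 0], [-1, 0, 0, 0, 0]]]}}

```text
clock: 27.55
position: [0.6318, 0.2345, 0.0578]
ee_rot: [-0.0, 0.92, 0.392, 0.0]
contact_force: [-1.2, 0.7, -2.9]
width: 0.0115
```

```bash
python3 look.py 25 wrist scene
python3 - <<'E'
import cv2
a=cv2.imread('pics/scene25.png');a=cv2.resize(a[130:250,245:415],None,fx=3,fy=3,interpolation=2)
b=cv2.imread('pics/wrist25.png')[205:325,215:345];b=cv2.convertScaleAbs(cv2.resize(b,(290,360),interpolation=2),alpha=1.8)
cv2.imwrite('pics/c25.png',cv2.hconcat([a,b]))
E
```

```text
27.55 [0.63184999 0.23448883 0.05777907] [-1.54057911e-04  9.19893437e-01  3.92168382e-01  4.29346572e-05] 0.011466849454632772 [-1.161545    0.65464644 -2.94417956]
```

View pics/c25.png

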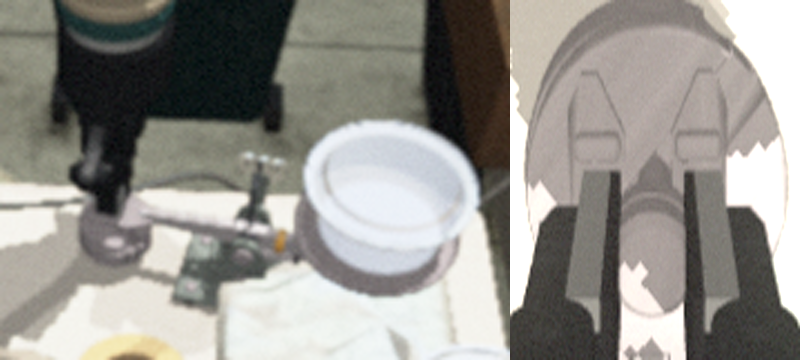

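{"name": "carry_out", "arguments": {"rows": [[[-1, 0, 0, -0.1, 0], [-1, 0, 0, -0.1, 0], [-1, 0, 0, 0, 0], [-1, 0, 0, 0, 0], [-1, 0, 0, 0, 0]]]}}

```text
clock: 28.15
position: [0.6319, 0.2344, 0.0559]
ee_rot: [-0.0, 0.92, 0.392, 0.0]
contact_force: [-0.7, 1.3, -2.5]
width: 0.0119
```

{"name": "carry_out", "arguments": {"rows": [[[-1, 0, 0, -0.1, 0], [-1, 0, 0, -0.05, 0], [-1, 0, 0, 0, 0], [-1, 0, 0, 0, 0], [-1, 0, 0, 0, 0]]]}}

```text
clock: 28.65
position: [0.6319, 0.2345, 0.0555]
ee_rot: [-0.0, 0.92, 0.392, 0.0]
contact_force: [-3.9, 0.3, 5.7]
width: 0.0114
```

{"name": "carry_out", "arguments": {"rows": [[[-0.65, 0, 0, 0, 0], [-0.55, 0, 0, 0, 0], [-0.4, 0, 0, 0, 0], [-0.2, 0, 0, 0, 0], [0, 0, 0, 0, 0], [0, 0, 0, 0, 0]]]}}

```text
clock: 29.25
position: [0.6321, 0.2342, 0.0541]
ee_rot: [0.0, 0.92, 0.392, 0.0]
contact_force: [0.6, -0.0, 0.3]
width: 0.043
```

```bash
python3 look.py 26 wrist scene
python3 - <<'E'
import cv2
a=cv2.imread('pics/scene26.png');a=cv2.resize(a[130:250,245:415],None,fx=3,fy=3,interpolation=2)
b=cv2.imread('pics/wrist26.png')[205:325,215:345];b=cv2.convertScaleAbs(cv2.resize(b,(290,360),interpolation=2),alpha=1.8)
cv2.imwrite('pics/c26.png',cv2.hconcat([a,b]))
E
```

```text
29.25 [0.63210209 0.2341726  0.05414239] [9.33209796e-05 9.19907527e-01 3.92135342e-01 7.77387002e-05] 0.043032604862699164 [ 0.56510475 -0.01991114  0.34943593]
```

View pics/c26.png

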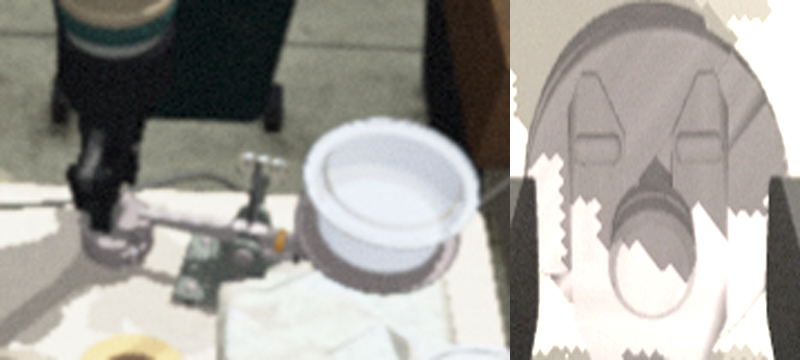

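Released, and the head is resting behind the lips. I'll back straight up and check.

{"name": "carry_out", "arguments": {"rows": [[[0, 0, 0, 1, 0], [0, 0, 0, 2, 0], [0, 0, 0, 4, 0], [0, 0, 0, 4, 0], [0, -2, 2, 1, 0], [0, -4, 2, 0, 0], [0, -4, 0, 0, 0], [0, 0, 0, 0, 0], [0, 0, 0, 0, 0], [0, 0, 0, 0, 0]]]}}

```text
clock: 30.35
position: [0.5332, 0.2744, 0.1752]
ee_rot: [0.0, 0.92, 0.392, 0.001]
contact_force: [1.1, -0.1, -0.0]
width: 0.0424
```

```bash
python3 look.py 27 wrist scene top
python3 - <<'E'
import cv2
a=cv2.imread('pics/scene27.png');cv2.imwrite('pics/s27z.png',cv2.resize(a[140:260,245:415],None,fx=4.6,fy=4.6,interpolation=2))
E
```

```text
30.35 [0.53321592 0.27444063 0.1752054 ] [2.04652368e-04 9.19921532e-01 3.92100291e-01 1.30185718e-03] 0.042418587588440394 [ 1.14140380e+00 -6.87128846e-02 -6.39886419e-04]
```

View pics/s27z.png

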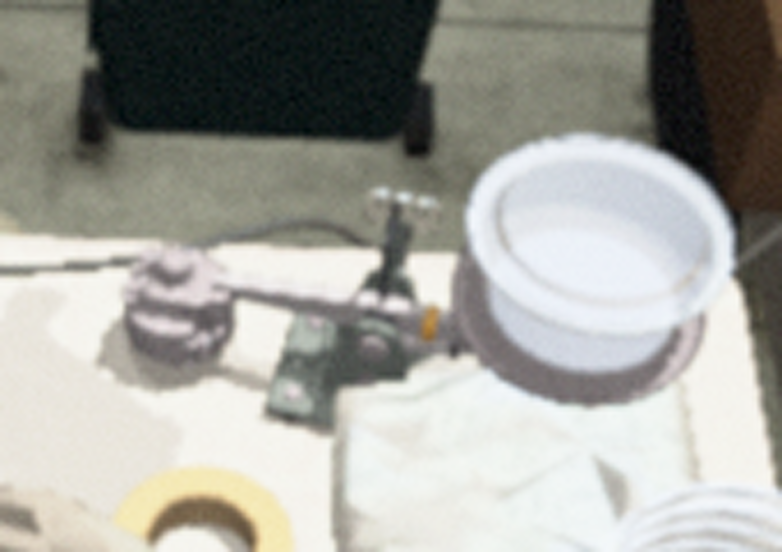

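View pics/wrist27.png

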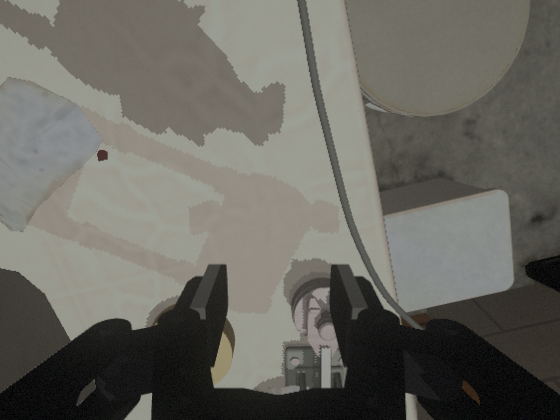

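Run:
```python
from h import *
p=np.load("scene27.npy",allow_pickle=True).item()
u=np.array([np.cos(np.radians(-44)),np.sin(np.radians(-44))]);s=np.array([.6318,.2336])
for z in (.065,.055,.0528): print("head under/top at seat z",z,proj(p,[*s,z]), proj(p,[*s,z+.012]))
# pan disc, pan bottom rim row compare with initial scene0
a=cv2.imread("pics/scene0.png")[140:260,245:415];b=cv2.imread("pics/scene27.png")[140:260,245:415]
cv2.imwrite("pics/cmp.png",cv2.resize(cv2.vconcat([a,b]),None,fx=2.5*1.0,fy=2.5,interpolation=2))
w=cv2.imread("pics/top27.png"); cv2.imwrite("pics/t27z.png",cv2.convertScaleAbs(cv2.resize(w[90:220,230:360],None,fx=4.5,fy=4.5,interpolation=2),alpha=1.4))
```

```text
head under/top at seat z 0.065 [282.34081348 195.72845465] [282.38120537 192.04668631]
head under/top at seat z 0.055 [282.30775611 198.73873037] [282.34749016 195.12014047]
head under/top at seat z 0.0528 [282.30055559 199.39407455] [282.34014702 195.78917037]
```

View pics/cmp.png

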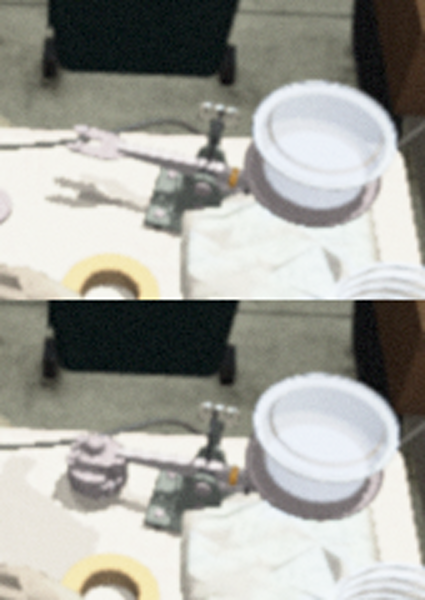

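View pics/t27z.png

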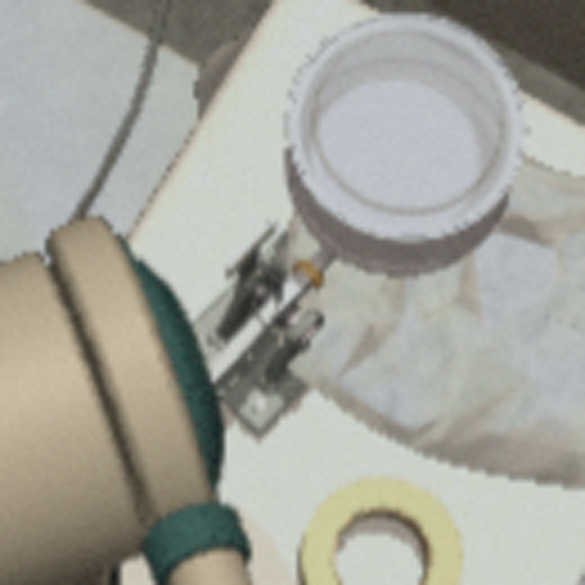

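{"name": "carry_out", "arguments": {"rows": [[[0, 3, 0.2, 0, 0], [0, 3.5, 0.2, 0, 0], [0.8, 0, 0, 0, 0], [0.8, 0, 0, 0, 0], [0.8, 0, 0, 0, 0]]]}}

```text
clock: 31.0
position: [0.5964, 0.278, 0.1738]
ee_rot: [-0.0, 0.92, 0.392, -0.001]
contact_force: [-1.4, 0.3, 0.0]
width: 0.0766
```

```bash
python3 look.py 28 wrist
python3 - <<'E'
import cv2
w=cv2.imread("pics/wrist28.png"); cv2.imwrite("pics/w28z.png",cv2.convertScaleAbs(cv2.resize(w[230:390,190:350],None,fx=3.7,fy=3.7,interpolation=2),alpha=1.4))
E
```

```text
31.0 [0.59635894 0.2780085  0.17378112] [-1.74600763e-04  9.19965380e-01  3.91998745e-01 -8.08490150e-04] 0.07660821153910759 [-1.36557626  0.34666369  0.03765341]
```

View pics/w28z.png

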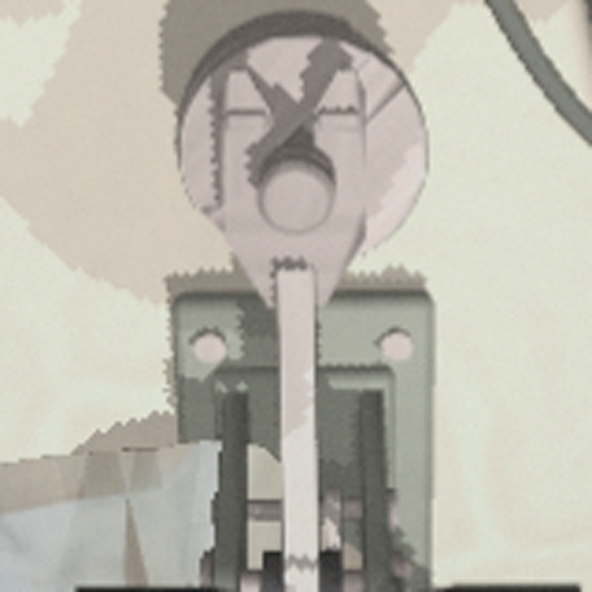

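The head sits centred on the fork behind both lips, at about (297,195) in the zoomed view, with the stack hanging square below it. I'm handing the job in.

```bash
python3 -c "
from rig import manip
print(manip.sign_off())"
```

```text
the job is handed in; nothing more can be done
None
```

The job is done and handed in at about 31 s on the robot's clock. The thick weight went onto the hanger's foot first. The thin one is flat on top of it, with its slot on the opposite side of the stem. The loaded hanger now hangs in the fork.

**Last checks:**
- **Seat:** the wrist picture shows the head centred on the fork behind both lips, with the weights hanging together under it.
- **Beam:** the scene picture shows the fork end lower than at the start and the pan raised. While lowering, an upward push of about 6 N showed the beam had reached its stop. I did not measure the beam angle itself.
- **Cup:** it is still standing on the pan.
- **Robot:** the gripper is clear and touching nothing.

**What went wrong or disagreed:**
- **Missed grasp:** my first try at the thin weight from the side missed, because the fingertips were a few mm too high. They shut on top of it with about 16 N. The weight did not move, and the second try held.
- **Extra move:** before that I shifted the thin weight about 5 cm to get the fingers clear of a cloth.
- **Stem position:** estimates from different pictures differed by 1–2 mm. I set the weights close to centred on the stem but did not push them against the slot ends.

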